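# Pack the feeding dish away and snap the tub shut

## Task

Feeding is over: nest the loose green feeding dish into the matching dish that is already inside the white tub, then take the blue lid that leans against the air pump, set it on the tub and press it down until it has snapped fully home and sits level all round. Leave the tub where it stands and the other things on the plank undisturbed, with the glass-stemmed dish standing.

Things in the scene. Friction and masses are not known exactly. Their poses are not given: they have to be found in the camera images.
- tub: round white stoneware tub, loose, about 0.7 kg, standing on the teak plank, whose top is at z = 0.030. 138 mm outside diameter, 61 mm tall, 4 mm wall (130 mm clear inside), inner floor 5 mm above its underside. Origin: centre of the underside; z up.
- packed_dish: green plastic feeding dish, loose, standing inside the tub near its middle. 36 mm tall; upright rim band 62 mm across (56 mm clear mouth), 13 mm high; below it the wall steps in to 53 mm and slopes to a 34 mm foot. Origin: centre of the underside; z up. A twin nested fully into it stands 13 mm higher, the step under its band on this rim, about 2 mm play each way.
- loose_dish: identical green feeding dish, loose and upright on the plank, 0.06 kg: 36 mm tall, upright rim band 62 mm across from 23 to 36 mm above its underside, good to grip across from above. Origin: centre of the underside; z up. Nested in the packed dish, its top is 7 mm below the tub's rim.
- lid: round blue lid, loose, 0.13 kg, 154 mm across. It leans about 28 deg from level: low edge on the plank on the robot's side, underside on the pump's top front edge, knob side up and towards the robot. Origin: centre of the skirt's lower edge; z: lid axis, out through the knob. Panel 13 to 19 mm above the origin; skirt lip 143 mm clear. Fully home, its origin is 48 mm above the tub's.
- lid_knob (a point): point on the lid's axis inside its white round knob, 41 mm above the lid's origin, 22 mm above the panel's top: a good TCP place to grip the knob along the lid's axis. Knob 34 mm in diameter, from 19 to 51 mm above the lid's origin.
- air_pump: grey box-shaped air pump, fixed, 160 mm wide (y), 90 mm deep (x), 62 mm tall, standing on the plank behind the lid. Origin: centre of the underside; its front faces -x at yaw 0; it stands turned by 0 to 0.5 rad.
- stem_dish: bystander: a shallow green dish 60 mm across on a slender glass stem with a 72 mm glass foot, 114 mm tall, loose, delicate. Origin: centre of the foot's underside; z up. Left of it, at the plank's left end beyond y = 0.46, stands a fixed glass tank, 241 mm tall with its lamp.
- hide: bystander: round terracotta ceramic hide, 92 mm across, 61 mm tall, loose. Origin: centre of the underside.
- tweezers: bystander: curved steel tweezers, 190 mm long, lying flat in front of the lid (about 8 mm high), loose. Origin: middle of its length on the plank; x along its length.
- food_jar: bystander: small amber jar with a black cap, 54 mm across, 85 mm tall, loose. Origin: centre of the underside.
- tub_rim (a point): centre of the tub's mouth, 61 mm above the tub's origin. A dark grey springy silicone seal rings the neck, 5.5 mm below the rim, 147 mm across. A lid set on it stops on the seal about 10 mm too high; pressed down evenly with about 8 to 14 N its lip passes the seal and snaps down, panel on the rim. Pressed off-centre it cocks. The seal holds it once home.
Mind the look-alikes: they are no part of the job. Leave any yellow look-alike of the lid alone. Leave any yellow look-alike of the packed_dish alone.

How it is judged:
By the outcome, as a careful person would: the job done as asked, in the order asked, and still so for the second after the job is handed in, with the robot touching nothing.
It also fails if it takes over 58 s, if anything falls off the work surface, if the arm or the gripper's body presses on something with over 40 N, if the wrist force passes 120 N, or if a joint passes its speed limit or range.

## Robot

A 7-joint arm with a two-finger parallel gripper is mounted at the origin on the work surface. World frame = base frame: x ahead of the robot, y to its left, z up, the work surface at z = 0. Lengths are in mm, angles in rad, forces in N, time in s.
With the tool pointing down it reaches from about 400 to 875 mm from the base axis. Payload 6.5 kg.
Tool frame: the origin (TCP) lies between the finger pads, 19 mm behind the fingertips; this is the grasp point; z points along the fingers, y is the line along which they close (so a half turn about z gives the same grasp; the last joint's range is limited). The gripper opens to 88 mm and grips with 3 to 60 N. Pads are 18 mm wide; open, the fingers measure 123 mm over their backs; the gripper's body (75 mm by 187 mm) begins 45 mm behind the grasp point.
Start: joints at [1.085, 0.536, -0.004, 1.538, 0.003, 1.067, -0.071], TCP at [264.921, -593.554, 257.416] pointing down, gripper open.
Joint ranges: [-2.7, 2.7], [-0.37, 2.16], [-1.27, 1.26], [0.24, 2.4], [-1.31, 4.45], [0.19, 1.91], [-2.76, 2.76]. Speed limits (rad/s): [2.39, 2.39, 3.14, 3.14, 3.14, 3.14, 3.14].

## Interface

Orientations are given as a unit quaternion [x, y, z, w].
In Python, from bench import bot, snapshot gives the robot as it stands. The module is installed in compiled form; this text tells all that it offers.
- The arm moves only by the tool send_rows, never from a script. Its argument "commands" is a list of rows, each an object of numbers: "tx", "ty", "tz": the shift along the tool's x, y, z in mm; "wx", "wy", "wz": the turn, a rotation vector about the tool's x, y, z in rad; "hand": the finger opening in mm, from 0 to 88.1. In form: [{"tx": .., "ty": .., "tz": .., "wx": .., "wy": .., "wz": .., "hand": ..}, ...]. A call has 1 to 20 rows; each row is the pose to reach, as a shift and turn from the pose commanded when the call began, along the tool's axes at that moment; what a row does not reach only later rows make up. A row lasts 1/10 s, in which the tool goes at most 50 mm and 8.59 degrees, less where a joint would pass 70% of its speed; a pose out of reach is approached as far as the arm can. A call with a gripper value outside its range is refused whole. The fingers move at their own pace and stop on an object; "grip_force" is the grip in N (left out, the last holds). Time passes only in rows, so rows that repeat a pose let the fingers close. It gives the time, the measured TCP pose, the force, the opening and the grip force at its end, in the units of the state.
- bot.observe(): the state, without advancing time (a new reading comes with each control period).
- snapshot(name): name is "side" or "top"; returns a dict with "pixels" (480x640x3 uint8, blue, green, red), "intrinsics" (3x3 intrinsics, pixels), "rvec" (rotation vector, rad) and "tvec" (3), from world to camera coordinates, as OpenCV has them. Camera axes: x right, y down, z forward; pixel columns grow to the right and rows downward; lengths in mm; the calibration is good to about 2 mm. A picture is of the moment at which its call begins. There is no depth.
- bot.finish_job(): hands the job in; it is judged then, once.
The state is a dict: "time_s": time; "joint_positions": joint angles; "joint_vel": joint speeds; "joint_torque": joint torques, N m; "position": TCP position; "orientation": TCP orientation; "contact_force": force on the tool from outside, world axes, zero at the start; "torque": the same for the moment, N m; "opening": finger opening in mm; "grasp_force": force on a finger pad.
Only numpy, scipy, OpenCV 4.12 (cv2) and the standard library are available. Lean on these libraries where they do the work, as an engineer would, in place of code of your own. Each camera call takes 0.05 s, during which the arm holds its last target. There are 200 camera calls.

## Working session

There is one attempt and no reset: what is moved stays moved. The work goes in short steps, Python scripts to look and compute and a tool call to move; the robot and the scene stay as the last step left them, time stands still between calls to the robot, and variables do not carry over. Pictures are saved under pics/ and viewed, at most 10 in all, crops included, and the job is handed in when it is done.

Besides the shell and the picture viewer there is one more tool, called by a JSON object that holds its "fn" and its "kwargs", one argument or row to a line. send_rows: Moves the arm, as the interface text tells. Its arguments: {"type":"object","properties":{"commands":{"type":"array","items":{"type":"object","properties":{"tx":{"type":"number"},"ty":{"type":"number"},"tz":{"type":"number"},"wx":{"type":"number"},"wy":{"type":"number"},"wz":{"type":"number"},"hand":{"type":"number"}}}},"grip_force":{"type":"number"}},"required":["commands"]}

```bash
mkdir -p pics
cat > h.py <<'E'
import numpy as np, cv2
from bench import bot, snapshot
from scipy.spatial.transform import Rotation as R
def snap(n):
    s=snapshot(n); K=np.array(s["intrinsics"],float); Rm=cv2.Rodrigues(np.array(s["rvec"],float))[0]; t=np.array(s["tvec"],float).ravel()
    return np.array(s["pixels"]),K,Rm,t
def ray(c,uv):
    _,K,Rm,t=c; d=Rm.T@np.linalg.solve(K,[uv[0],uv[1],1.]); return -Rm.T@t,d
def onz(c,uv,z):
    o,d=ray(c,uv); return o+d*(z-o[2])/d[2]
def tri(c1,p1,c2,p2):
    o1,d1=ray(c1,p1);o2,d2=ray(c2,p2); d1/=np.linalg.norm(d1);d2/=np.linalg.norm(d2)
    s=np.linalg.lstsq(np.c_[d1,-d2],o2-o1,rcond=None)[0]; a=o1+s[0]*d1;b=o2+s[1]*d2
    return (a+b)/2,np.linalg.norm(a-b)
def proj(c,P):
    _,K,Rm,t=c; q=K@(Rm@np.asarray(P,float)+t); return q[:2]/q[2]
E
python3 - <<'E'
from h import *
for n in("side","top"):
    c=snap(n); cv2.imwrite(f"pics/{n}0.png",c[0]); print(n,-c[2].T@c[3],c[2][2],c[1][0,0])
print(bot.observe())
E
```

```text
side [233.84280479 768.07603869 973.94822503] [ 0.19221392 -0.6801276  -0.70744629] 531.5367546769102
top [ 249.16447011  -76.43232782 1533.30937586] [ 1.53216965e-01  5.15342675e-05 -9.88192572e-01] 610.3728613568126
{'time_s': 0.1, 'joint_positions': array([ 1.08480039,  0.53709431, -0.00443016,  1.53874847,  0.00259938,
        1.06727984, -0.07121019]), 'joint_vel': array([-0.0001753 , -0.00079792,  0.00076797, -0.00040433, -0.00041622,
        0.00110392, -0.00034152]), 'joint_torque': array([ 1.76884121e-03, -5.72086680e+01,  9.93325934e-01, -2.52232879e+01,
       -5.62909583e-02,  1.34889322e-02,  5.81995960e-05]), 'position': array([ 264.70188006, -593.10238839,  256.63428659]), 'orientation': array([ 9.78046280e-01,  2.08386404e-01, -2.15392302e-04, -7.31056415e-04]), 'contact_force': array([0.13221071, 0.76498432, 0.03361002]), 'torque': array([ 0.06562474,  0.01477518, -0.01351027]), 'grasp_force': 0.0, 'opening': 88.31677906352905}
```

View pics/side0.png

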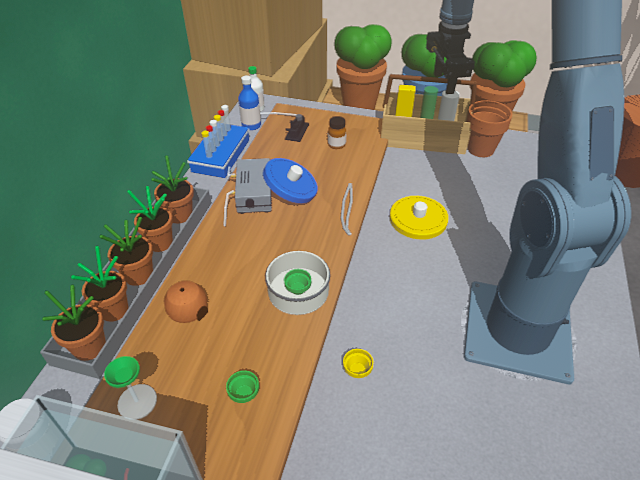

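View pics/top0.png

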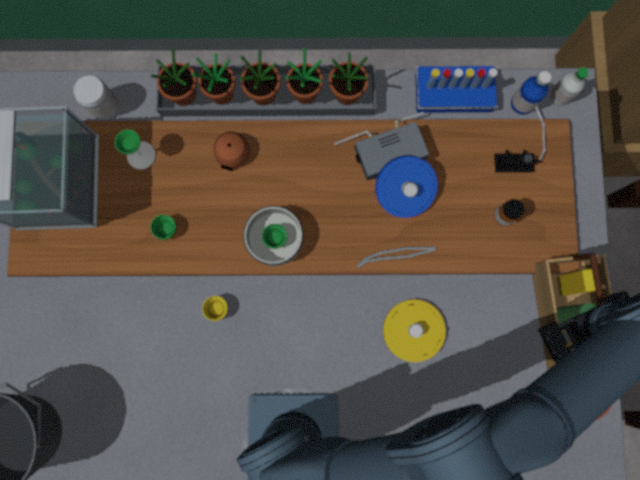

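The side view shows the loose green dish at (243,385), the tub at (297,282) with the green packed dish at (298,282), and the blue lid at (290,180) on the pump. The stem dish is at (122,372), and the yellow look-alikes are the dish at (358,362) and the lid at (419,216). The top view shows the loose dish at (163,227), the tub at (273,235), the lid at (407,186) with its knob at (410,190), and the tweezers at (397,255).

The green candidates are the loose dish (163,227), the packed dish (275,237), which is in the tub, and the stem dish (127,141). The one at (163,227) stands on the plank with no stem, so that is the loose dish.

```bash
cat > m.py <<'E'
from h import *
def blobs(c,lo,hi,mn=60):
    hsv=cv2.cvtColor(c[0],cv2.COLOR_BGR2HSV); m=cv2.inRange(hsv,lo,hi)
    out=[]
    for k in cv2.findContours(m,cv2.RETR_EXTERNAL,cv2.CHAIN_APPROX_NONE)[0]:
        if cv2.contourArea(k)>mn: out.append(k)
    return out
def near(bl,p): return min(bl,key=lambda k:np.hypot(*(k.reshape(-1,2).mean(0)-p)))
E
python3 - <<'E'
from m import *
s=snap("side");t=snap("top")
G=((45,110,40),(75,255,255));B=((100,150,60),(125,255,255))
def ell(c,r,p):
    k=near(blobs(c,*r),p); h=cv2.convexHull(k); return cv2.fitEllipseDirect(h.astype(np.float32)) , k
for nm,r,ps,pt in(("loose",G,(243,385),(163,227)),("packed",G,(298,282),(275,237)),("lid",B,(290,180),(407,186)),("stem",G,(122,372),(127,141))):
    es,_=ell(s,r,ps);et,_=ell(t,r,pt)
    P,e=tri(s,es[0],t,et[0]); print(nm,np.round(es,1) if 0 else es,et,P.round(1),round(e,1))
# tub : light mask
for c,p in((s,(297,282)),(t,(273,235))):
    hsv=cv2.cvtColor(c[0],cv2.COLOR_BGR2HSV); print(hsv[int(p[1])-35:int(p[1])+36:5,int(p[0])].tolist())
a=cv2.resize(t[0][110:280,235:455],None,fx=3.6,fy=3.5,interpolation=cv2.INTER_CUBIC)
b=cv2.resize(s[0][140:330,215:365],None,fx=3,fy=3,interpolation=cv2.INTER_CUBIC)
cv2.imwrite("pics/t1.png",a);cv2.imwrite("pics/s1.png",b)
E
```

```text
loose ((242.30430603027344, 386.166015625), (31.59869956970215, 33.733543395996094), 54.0882568359375) ((163.12632751464844, 226.75181579589844), (24.50787925720215, 25.314022064208984), 81.56746673583984) [515.  317.7  62. ] 0.2
packed ((297.3894958496094, 280.8394775390625), (24.447132110595703, 27.076623916625977), 87.31139373779297) ((274.0320129394531, 235.8236083984375), (23.24357032775879, 24.53197479248047), 85.3104019165039) [490.3  45.6  66.4] 0.4
lid ((289.526123046875, 180.10977172851562), (36.9188117980957, 57.92123794555664), 121.34358215332031) ((406.2002258300781, 185.74420166015625), (59.718116760253906, 62.29457473754883), 42.92313003540039) [ 612.3 -278.5   73.6] 1.4
stem ((121.5597915649414, 371.4015197753906), (29.148340225219727, 37.1563720703125), 60.550018310546875) ((126.8141860961914, 141.06552124023438), (24.194252014160156, 26.127347946166992), 64.48746490478516) [705.7 388.4 144.6] 0.9
[[15, 147, 182], [55, 8, 186], [41, 11, 183], [41, 11, 183], [15, 11, 185], [61, 127, 139], [66, 162, 176], [67, 162, 184], [66, 165, 179], [63, 141, 148], [42, 11, 232], [37, 12, 186], [38, 11, 183], [41, 11, 184], [16, 147, 187]]
[[13, 141, 127], [13, 111, 106], [48, 14, 91], [60, 5, 155], [48, 8, 158], [67, 167, 104], [68, 174, 97], [69, 180, 112], [67, 179, 84], [68, 243, 42], [64, 12, 152], [50, 8, 98], [48, 13, 101], [12, 63, 89], [14, 155, 123]]
```

View pics/t1.png

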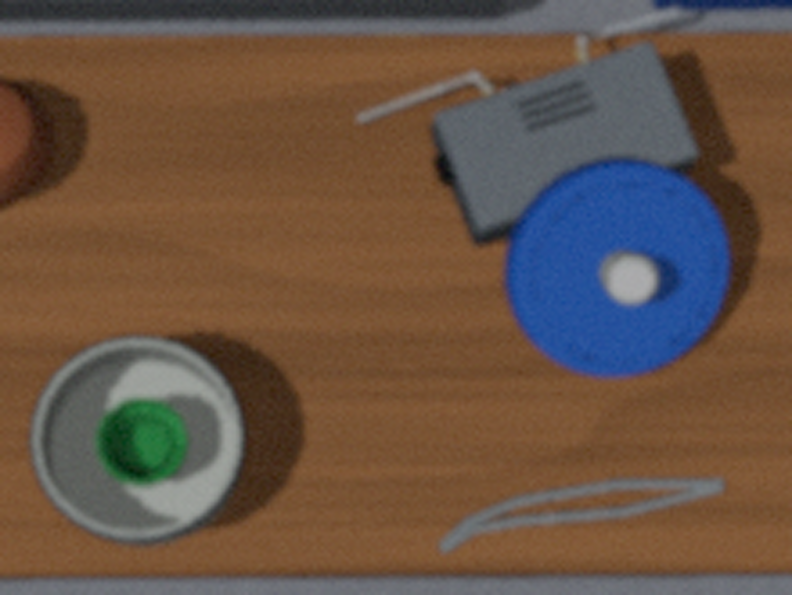

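View pics/s1.png

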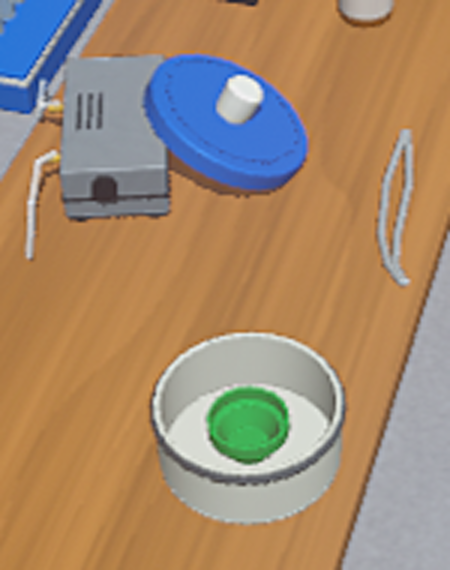

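Run:
```python
from m import *
s=snap("side");t=snap("top")
T=lambda u,v:(235+u/3.6-.4,110+v/3.5-.4); S=lambda u,v:(215+u/3-.33,140+v/3-.33)
print("tub rim",tri(s,S(248.5,407),t,T(138,440)), onz(t,T(138,440),89), onz(s,S(248.5,407),89))
print("tub diam top", onz(t,T(32,440),88)-onz(t,T(244,440),88), onz(t,T(138,337),88)-onz(t,T(138,543),88))
c=[onz(t,T(*p),92)[:2] for p in((478,240),(434,115),(652,45),(695,160))]
for i in range(4):
    d=c[(i+1)%4]-c[i]; print("pump",c[i].round(),np.hypot(*d).round(1),np.degrees(np.arctan2(d[1],d[0])).round(1))
def white(cam,p):
    hsv=cv2.cvtColor(cam[0],cv2.COLOR_BGR2HSV); m=cv2.inRange(hsv,(0,0,100),(180,70,255))
    n,l,st,ce=cv2.connectedComponentsWithStats(m); i=l[int(p[1]),int(p[0])]; return ce[i],st[i]
ks=white(s,S(240,98));kt=white(t,T(630,276)); print(ks,kt,"knob",tri(s,ks[0],t,kt[0]))
print("knob top",tri(s,S(245,89),t,T(629,279)))
G=((45,90,30),(80,255,255))
for p,q,z in(((243,385),(163,227),66),((298,282),(275,237),71)):
    a=near(blobs(s,*G),p);b=near(blobs(t,*G),q)
    for k in(a,b): print(cv2.boundingRect(k),cv2.minEnclosingCircle(k),np.array(cv2.fitEllipseDirect(cv2.convexHull(k).astype(np.float32))[0]))
    h=cv2.fitEllipseDirect(cv2.convexHull(b).astype(np.float32)); print("top@z",onz(t,h[0],z), h[1])
    h=cv2.fitEllipseDirect(cv2.convexHull(a).astype(np.float32)); print("side@z",onz(s,h[0],z), h[1])
a=cv2.resize(t[0][195:260,135:310],None,fx=4.5,fy=4.5,interpolation=cv2.INTER_CUBIC)
b=cv2.resize(s[0][360:412,205:270],None,fx=5,fy=5,interpolation=cv2.INTER_CUBIC)
d=cv2.resize(s[0][255:307,265:330],None,fx=5,fy=5,interpolation=cv2.INTER_CUBIC)
o=np.zeros((a.shape[0]+260,800,3),np.uint8);o[:a.shape[0],:a.shape[1]]=a;o[a.shape[0]:,:325]=b;o[a.shape[0]:,330:655]=d
cv2.imwrite("pics/d1.png",o);print(o.shape)
```

```text
tub rim (array([488.62068149,  46.60387359,  86.6982069 ]), np.float64(1.1776759889256012)) [487.64916492  46.32109165  89.        ] [488.56205176  48.47153029  89.        ]
tub diam top [  0.8134407  141.33446172   0.        ] [143.16091635   1.03727877   0.        ]
pump [ 626. -182.] 94.6 17.5
pump [ 717. -154.] 158.1 -71.5
pump [ 767. -304.] 88.1 -162.3
pump [ 683. -330.] 158.6 110.9
(array([294.45856354, 172.60773481]), array([287, 165,  16,  16, 181], dtype=int32)) (array([409.53439153, 188.88888889]), array([402, 182,  16,  15, 189], dtype=int32)) knob (array([ 598.61059085, -282.83221628,   98.42612859]), np.float64(1.9605025951097055))
knob top (array([ 593.14362795, -280.39502325,  112.5331055 ]), np.float64(0.014949287011638297))
(226, 370, 33, 33) ((242.20213317871094, 385.7978820800781), 16.922853469848633) [242.30430603 386.16601562]
(151, 215, 25, 25) ((162.97825622558594, 226.5), 12.795757293701172) [163.02455139 226.72821045]
top@z [514.24285912 316.85972042  66.        ] (24.27956771850586, 25.409774780273438)
side@z [513.90878417 319.70920791  66.        ] (31.59869956970215, 33.733543395996094)
(284, 269, 27, 25) ((297.26922607421875, 280.5), 13.502788543701172) [297.34487915 280.85769653]
(262, 224, 25, 24) ((273.9651184082031, 235.61959838867188), 12.500720024108887) [273.97698975 235.80012512]
top@z [489.4113327   45.30832973  71.        ] (23.781375885009766, 25.09090232849121)
side@z [489.30682801  49.29117943  71.        ] (24.790233612060547, 27.174074172973633)
(552, 800, 3)
```

View pics/d1.png

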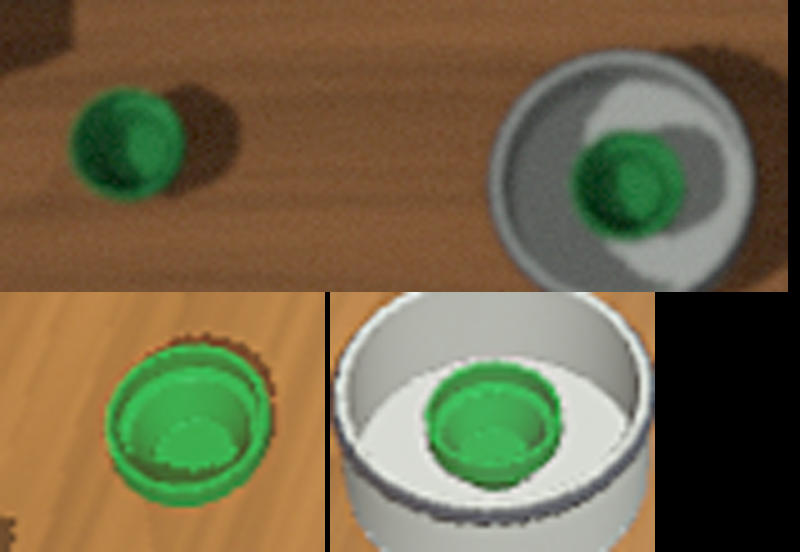

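The crop confirms it: the loose dish stands on the plank at crop (127,145), and the packed dish is in the tub at crop (628,186). The lid axis from the knob and disc (30° tilt, azimuth 17°) agrees with the pump's yaw of 18.5°. Moving now.

```bash
cat > g.py <<'E'
from h import *
def pose(az,tilt=0):   # az deg of tool y heading; tilt deg: tool z leans towards +az heading
    a,b=np.radians(az),np.radians(tilt); hd=np.array([np.cos(a),np.sin(a),0]); u=np.array([0,0,1.])
    z=np.sin(b)*hd-np.cos(b)*u; y=np.cos(b)*hd+np.sin(b)*u; x=np.cross(y,z); return np.c_[x,y,z]
def rows(*w):
    o=bot.observe(); R0=R.from_quat(o["orientation"]); p=np.array(o["position"])
    for q,az,ti in w:
        print("t",(R0.inv().apply(np.array(q)-p)).round(1),"w",(R0.inv()*R.from_matrix(pose(az,ti))).as_rotvec().round(3))
E
python3 -c "
from g import *
rows(((560,-250,270),-24,0),((514.3,317.3,180),18.5,0),((514.3,317.3,73),18.5,0))"
```

```text
t [ 409.5 -193.2  -12.8] w [-0.001 -0.    -0.732]
t [ 599.  -729.8   77.5] w [-1.000e-03 -0.000e+00 -1.474e+00]
t [ 599.  -729.8  184.5] w [-1.000e-03 -0.000e+00 -1.474e+00]
```

{"fn": "send_rows", "kwargs": {
  "commands": [
    {"tx": 409, "ty": -193, "tz": -13, "wz": -0.73, "hand": 88},
    {"tx": 409, "ty": -193, "tz": -13, "wz": -0.73, "hand": 88},
    {"tx": 409, "ty": -193, "tz": -13, "wz": -0.73, "hand": 88},
    {"tx": 409, "ty": -193, "tz": -13, "wz": -0.73, "hand": 88},
    {"tx": 409, "ty": -193, "tz": -13, "wz": -0.73, "hand": 88},
    {"tx": 409, "ty": -193, "tz": -13, "wz": -0.73, "hand": 88},
    {"tx": 409, "ty": -193, "tz": -13, "wz": -0.73, "hand": 88},
    {"tx": 409, "ty": -193, "tz": -13, "wz": -0.73, "hand": 88},
    {"tx": 599, "ty": -730, "tz": 77, "wz": -1.474, "hand": 88},
    {"tx": 599, "ty": -730, "tz": 77, "wz": -1.474, "hand": 88},
    {"tx": 599, "ty": -730, "tz": 77, "wz": -1.474, "hand": 88},
    {"tx": 599, "ty": -730, "tz": 77, "wz": -1.474, "hand": 88},
    {"tx": 599, "ty": -730, "tz": 77, "wz": -1.474, "hand": 88},
    {"tx": 599, "ty": -730, "tz": 77, "wz": -1.474, "hand": 88},
    {"tx": 599, "ty": -730, "tz": 77, "wz": -1.474, "hand": 88},
    {"tx": 599, "ty": -730, "tz": 77, "wz": -1.474, "hand": 88},
    {"tx": 599, "ty": -730, "tz": 77, "wz": -1.474, "hand": 88},
    {"tx": 599, "ty": -730, "tz": 77, "wz": -1.474, "hand": 88},
    {"tx": 599, "ty": -730, "tz": 77, "wz": -1.474, "hand": 88},
    {"tx": 599, "ty": -730, "tz": 77, "wz": -1.474, "hand": 88}
  ],
  "grip_force": 15
}}

```text
invalid input at $.commands[0]: expected keys tx, ty, tz, wx, wy, wz, hand
```

```bash
python3 -c "
from g import *
o=bot.observe();print(o['time_s'],o['position'],R.from_quat(o['orientation']).as_matrix()[:,1:].round(3).tolist(),o['joint_positions'].round(2),o['contact_force'])
rows(((514.3,317.3,180),18.5,0),((514.3,317.3,73),18.5,0))"
```

```text
0.3 [ 264.86498966 -593.37521577  257.10520298] [[0.408, -0.0], [-0.913, 0.001], [-0.001, -1.0]] [ 1.08  0.54 -0.    1.54  0.    1.07 -0.07] [-0.02111528  0.38074012 -1.07490096]
t [ 599.  -729.8   77.5] w [-1.000e-03 -0.000e+00 -1.474e+00]
t [ 599.  -729.8  184.5] w [-1.000e-03 -0.000e+00 -1.474e+00]
```

{"fn": "send_rows", "kwargs": {
  "commands": [
    {"tx": 409, "ty": -193, "tz": -13, "wx": 0, "wy": 0, "wz": -0.73, "hand": 88},
    {"tx": 409, "ty": -193, "tz": -13, "wx": 0, "wy": 0, "wz": -0.73, "hand": 88},
    {"tx": 409, "ty": -193, "tz": -13, "wx": 0, "wy": 0, "wz": -0.73, "hand": 88},
    {"tx": 409, "ty": -193, "tz": -13, "wx": 0, "wy": 0, "wz": -0.73, "hand": 88},
    {"tx": 409, "ty": -193, "tz": -13, "wx": 0, "wy": 0, "wz": -0.73, "hand": 88},
    {"tx": 409, "ty": -193, "tz": -13, "wx": 0, "wy": 0, "wz": -0.73, "hand": 88},
    {"tx": 409, "ty": -193, "tz": -13, "wx": 0, "wy": 0, "wz": -0.73, "hand": 88},
    {"tx": 409, "ty": -193, "tz": -13, "wx": 0, "wy": 0, "wz": -0.73, "hand": 88},
    {"tx": 599, "ty": -730, "tz": 77, "wx": 0, "wy": 0, "wz": -1.474, "hand": 88},
    {"tx": 599, "ty": -730, "tz": 77, "wx": 0, "wy": 0, "wz": -1.474, "hand": 88},
    {"tx": 599, "ty": -730, "tz": 77, "wx": 0, "wy": 0, "wz": -1.474, "hand": 88},
    {"tx": 599, "ty": -730, "tz": 77, "wx": 0, "wy": 0, "wz": -1.474, "hand": 88},
    {"tx": 599, "ty": -730, "tz": 77, "wx": 0, "wy": 0, "wz": -1.474, "hand": 88},
    {"tx": 599, "ty": -730, "tz": 77, "wx": 0, "wy": 0, "wz": -1.474, "hand": 88},
    {"tx": 599, "ty": -730, "tz": 77, "wx": 0, "wy": 0, "wz": -1.474, "hand": 88},
    {"tx": 599, "ty": -730, "tz": 77, "wx": 0, "wy": 0, "wz": -1.474, "hand": 88},
    {"tx": 599, "ty": -730, "tz": 77, "wx": 0, "wy": 0, "wz": -1.474, "hand": 88},
    {"tx": 599, "ty": -730, "tz": 77, "wx": 0, "wy": 0, "wz": -1.474, "hand": 88},
    {"tx": 599, "ty": -730, "tz": 77, "wx": 0, "wy": 0, "wz": -1.474, "hand": 88},
    {"tx": 599, "ty": -730, "tz": 77, "wx": 0, "wy": 0, "wz": -1.474, "hand": 88}
  ],
  "grip_force": 15
}}

```text
time_s: 2.3
position: [514.5, 305.0, 182.2]
orientation: [0.584, 0.811, -0.0, 0.0]
contact_force: [1.5, 0.2, 0.0]
opening: 88.2
grasp_force: 0.0
```

```bash
cat > st.py <<'E'
from g import *
def st():
    o=bot.observe();print(round(o['time_s'],1),o['position'].round(1),R.from_quat(o['orientation']).as_matrix()[:,1:].round(3).tolist(),"q",o['joint_positions'].round(2),"F",o['contact_force'].round(1),"open",round(o['opening'],1),round(o['grasp_force'],1))
E
python3 -c "
from st import *
st()
rows(((514.3,317.3,180),18.5,0),((514.3,317.3,73),18.5,0))"
```

```text
2.3 [514.5 305.  182.2] [[0.948, 0.0], [0.317, -0.0], [0.0, -1.0]] q [-0.23  0.6  -0.52  1.72  0.36  0.92 -0.58] F [1.5 0.2 0. ] open 88.2 0.0
t [11.7  3.7  2.1] w [ 0.  0. -0.]
t [ 11.7   3.7 109.1] w [ 0.  0. -0.]
```

{"fn": "send_rows", "kwargs": {
  "commands": [
    {"tx": 0, "ty": 0, "tz": 0, "wx": 0, "wy": 0, "wz": 0, "hand": 88},
    {"tx": 0, "ty": 0, "tz": 0, "wx": 0, "wy": 0, "wz": 0, "hand": 88}
  ]
}}

```text
time_s: 2.5
position: [513.9, 304.5, 182.0]
orientation: [0.583, 0.812, -0.0, -0.0]
contact_force: [0.4, -0.7, -0.1]
opening: 88.1
grasp_force: 0.0
```

```bash
python3 -c "
from st import *
st()
rows(((514.3,317.3,180),18.5,0),((514.3,317.3,73),18.5,0))
for n in('side','top'):
    c=snap(n); cv2.imwrite('pics/a_'+n+'.png',c[0])
a=cv2.imread('pics/a_side.png')[280:440,160:360];b=cv2.imread('pics/a_top.png')[150:310,90:290]
cv2.imwrite('pics/a.png',np.hstack([cv2.resize(x,None,fx=2,fy=2,interpolation=cv2.INTER_CUBIC) for x in(a,b)]))"
```

```text
2.5 [513.9 304.5 182. ] [[0.947, -0.001], [0.32, -0.0], [-0.001, -1.0]] q [-0.23  0.59 -0.52  1.72  0.36  0.92 -0.57] F [ 0.4 -0.7 -0.1] open 88.1 0.0
t [12.   4.5  2. ] w [-0.001 -0.     0.003]
t [ 12.    4.6 109. ] w [-0.001 -0.     0.003]
```

View pics/a.png

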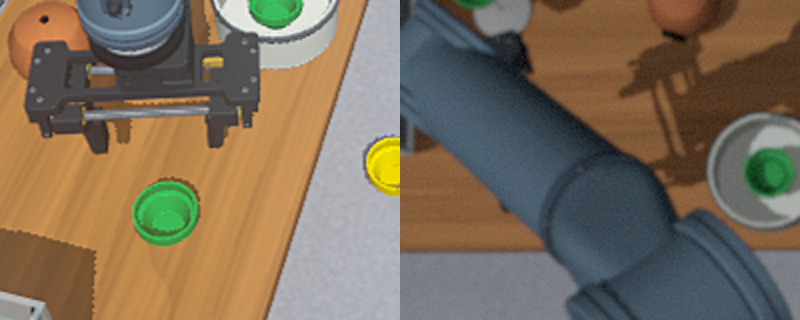

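The crops show the fingers at crop (97,140) and (216,135) in the side view, straddling the dish (165,212) from above. The arm hides the dish in the top view. The last move stopped about 12 mm short, so I'll make that up on the descent.

{"fn": "send_rows", "kwargs": {
  "commands": [
    {"tx": 12, "ty": 4.5, "tz": 30, "wx": 0, "wy": 0, "wz": 0, "hand": 88},
    {"tx": 12, "ty": 4.5, "tz": 55, "wx": 0, "wy": 0, "wz": 0, "hand": 88},
    {"tx": 12, "ty": 4.5, "tz": 80, "wx": 0, "wy": 0, "wz": 0, "hand": 88},
    {"tx": 12, "ty": 4.5, "tz": 100, "wx": 0, "wy": 0, "wz": 0, "hand": 88},
    {"tx": 12, "ty": 4.5, "tz": 109, "wx": 0, "wy": 0, "wz": 0, "hand": 88},
    {"tx": 12, "ty": 4.5, "tz": 109, "wx": 0, "wy": 0, "wz": 0, "hand": 80},
    {"tx": 12, "ty": 4.5, "tz": 109, "wx": 0, "wy": 0, "wz": 0, "hand": 70},
    {"tx": 12, "ty": 4.5, "tz": 109, "wx": 0, "wy": 0, "wz": 0, "hand": 64},
    {"tx": 12, "ty": 4.5, "tz": 109, "wx": 0, "wy": 0, "wz": 0, "hand": 58},
    {"tx": 12, "ty": 4.5, "tz": 109, "wx": 0, "wy": 0, "wz": 0, "hand": 50},
    {"tx": 12, "ty": 4.5, "tz": 109, "wx": 0, "wy": 0, "wz": 0, "hand": 50},
    {"tx": 12, "ty": 4.5, "tz": 109, "wx": 0, "wy": 0, "wz": 0, "hand": 50},
    {"tx": 12, "ty": 4.5, "tz": 109, "wx": 0, "wy": 0, "wz": 0, "hand": 50}
  ],
  "grip_force": 12
}}

```text
time_s: 3.9
position: [515.8, 316.4, 74.6]
orientation: [0.584, 0.812, 0.001, 0.001]
contact_force: [0.4, -1.6, 6.5]
opening: 62.2
grasp_force: 12.0
```

```bash
python3 -c "
from st import *
st()
o=bot.observe()['position']
rows(((*o[:2],150),18.5,0),((489.4,46.3,150),18.5,0),((489.4,46.3,100),18.5,0))"
```

```text
3.9 [515.8 316.4  74.6] [[0.948, 0.002], [0.317, 0.0], [0.002, -1.0]] q [-0.3   0.75 -0.45  1.75  0.45  0.75 -0.66] F [ 0.4 -1.6  6.5] open 62.2 12.0
t [ -0.    0.1 -75.4] w [0.002 0.    0.   ]
t [-247.7 -110.6  -75.6] w [0.002 0.    0.   ]
t [-247.7 -110.7  -25.6] w [0.002 0.    0.   ]
```

{"fn": "send_rows", "kwargs": {
  "commands": [
    {"tx": 0, "ty": 0, "tz": -20, "wx": 0, "wy": 0, "wz": 0, "hand": 50},
    {"tx": 0, "ty": 0, "tz": -50, "wx": 0, "wy": 0, "wz": 0, "hand": 50},
    {"tx": 0, "ty": 0, "tz": -80, "wx": 0, "wy": 0, "wz": 0, "hand": 50},
    {"tx": -35, "ty": -15, "tz": -84, "wx": 0, "wy": 0, "wz": 0, "hand": 50},
    {"tx": -70, "ty": -31, "tz": -84, "wx": 0, "wy": 0, "wz": 0, "hand": 50},
    {"tx": -105, "ty": -47, "tz": -84, "wx": 0, "wy": 0, "wz": 0, "hand": 50},
    {"tx": -140, "ty": -63, "tz": -84, "wx": 0, "wy": 0, "wz": 0, "hand": 50},
    {"tx": -175, "ty": -79, "tz": -84, "wx": 0, "wy": 0, "wz": 0, "hand": 50},
    {"tx": -210, "ty": -94, "tz": -84, "wx": 0, "wy": 0, "wz": 0, "hand": 50},
    {"tx": -235, "ty": -105, "tz": -84, "wx": 0, "wy": 0, "wz": 0, "hand": 50},
    {"tx": -247.7, "ty": -110.7, "tz": -84, "wx": 0, "wy": 0, "wz": 0, "hand": 50},
    {"tx": -247.7, "ty": -110.7, "tz": -84, "wx": 0, "wy": 0, "wz": 0, "hand": 50},
    {"tx": -247.7, "ty": -110.7, "tz": -84, "wx": 0, "wy": 0, "wz": 0, "hand": 50},
    {"tx": -247.7, "ty": -110.7, "tz": -84, "wx": 0, "wy": 0, "wz": 0, "hand": 50},
    {"tx": -247.7, "ty": -110.7, "tz": -84, "wx": 0, "wy": 0, "wz": 0, "hand": 50}
  ]
}}

```text
time_s: 5.4
position: [488.8, 47.7, 157.5]
orientation: [0.583, 0.812, 0.0, -0.0]
contact_force: [-0.1, -0.0, -0.8]
opening: 62.0
grasp_force: 12.0
```

```bash
python3 -c "
from st import *
st()
rows(((489.4,46.3,120),18.5,0),((489.4,46.3,92.6),18.5,0))
for n in('side','top'):
    c=snap(n); cv2.imwrite('pics/b_'+n+'.png',c[0])
a=cv2.imread('pics/b_side.png')[200:330,220:380];b=cv2.imread('pics/b_top.png')[160:290,200:360]
cv2.imwrite('pics/b.png',np.hstack([cv2.resize(x,None,fx=2.5,fy=2.5,interpolation=cv2.INTER_CUBIC) for x in(a,b)]))"
```

```text
5.4 [488.8  47.7 157.5] [[0.947, 0.0], [0.32, 0.001], [0.0, -1.0]] q [ 0.23  0.47 -0.52  2.01  0.34  0.75 -0.17] F [-0.1 -0.  -0.8] open 62.0 12.0
t [-1.6  0.1 37.5] w [ 0.    -0.001  0.003]
t [-1.6  0.1 64.9] w [ 0.    -0.001  0.003]
```

View pics/b.png

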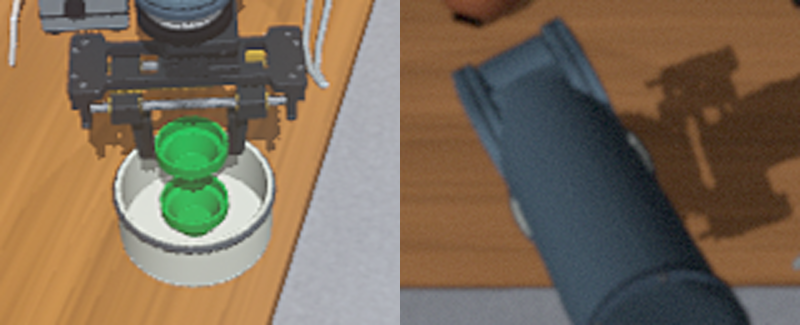

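The held dish is at side crop (191,150), above the packed dish (195,205) in the tub, and the arm covers the tub in the top view. Next is a numeric check of the alignment in the side view.

```bash
python3 -c "
from st import *
from m import blobs
c=snap('side'); G=((45,90,30),(80,255,255))
for k in blobs(c,*G,mn=150): print(cv2.boundingRect(k))
h=c[0][200:330,220:380]; m=cv2.inRange(cv2.cvtColor(h,cv2.COLOR_BGR2HSV),G[0],G[1])
for i in range(40,100,4):
    x=np.where(m[i])[0]; print(200+i,(x.min()+220,x.max()+220) if len(x) else '',end=' ')
for P in((488.8,47.7,149),(489.4,46.3,71)):
    print([proj(c,np.add(P,d)).round(1) for d in((0,0,0),(31*np.cos(2.86),31*np.sin(2.86),0),(31*np.cos(-.28),31*np.sin(-.28),0))])
"
```

```text
(104, 356, 36, 32)
(282, 246, 30, 49)
(421, 86, 17, 33)
(472, 43, 38, 44)
(402, 32, 60, 45)
(0, 0, 195, 411)
240  244  248 (np.int64(288), np.int64(305)) 252 (np.int64(284), np.int64(309)) 256 (np.int64(282), np.int64(311)) 260 (np.int64(282), np.int64(310)) 264 (np.int64(284), np.int64(309)) 268 (np.int64(287), np.int64(306)) 272 (np.int64(288), np.int64(307)) 276 (np.int64(285), np.int64(310)) 280 (np.int64(284), np.int64(310)) 284 (np.int64(285), np.int64(310)) 288 (np.int64(287), np.int64(308)) 292 (np.int64(292), np.int64(302)) 296  [array([296.6, 256.5]), array([308.9, 262.2]), array([284.4, 250.9])]
[array([297.7, 279.9]), array([309.5, 285.5]), array([286.1, 274.3])]
```

{"fn": "send_rows", "kwargs": {
  "commands": [
    {"tx": -1.8, "ty": 0.9, "tz": 15, "wx": 0, "wy": 0, "wz": 0, "hand": 50},
    {"tx": -1.8, "ty": 0.9, "tz": 30, "wx": 0, "wy": 0, "wz": 0, "hand": 50},
    {"tx": -1.8, "ty": 0.9, "tz": 42, "wx": 0, "wy": 0, "wz": 0, "hand": 50},
    {"tx": -1.8, "ty": 0.9, "tz": 50, "wx": 0, "wy": 0, "wz": 0, "hand": 50},
    {"tx": -1.8, "ty": 0.9, "tz": 55, "wx": 0, "wy": 0, "wz": 0, "hand": 50},
    {"tx": -1.8, "ty": 0.9, "tz": 59, "wx": 0, "wy": 0, "wz": 0, "hand": 50},
    {"tx": -1.8, "ty": 0.9, "tz": 61, "wx": 0, "wy": 0, "wz": 0, "hand": 50},
    {"tx": -1.8, "ty": 0.9, "tz": 61, "wx": 0, "wy": 0, "wz": 0, "hand": 50}
  ]
}}

```text
time_s: 6.35
position: [490.2, 44.7, 96.4]
orientation: [0.584, 0.812, 0.0, 0.0]
contact_force: [0.0, -0.2, -1.1]
opening: 62.2
grasp_force: 12.0
```

{"fn": "send_rows", "kwargs": {
  "commands": [
    {"tx": 1, "ty": 0, "tz": 1.5, "wx": 0, "wy": 0, "wz": 0, "hand": 50},
    {"tx": 1, "ty": 0, "tz": 3, "wx": 0, "wy": 0, "wz": 0, "hand": 50},
    {"tx": 1, "ty": 0, "tz": 3.5, "wx": 0, "wy": 0, "wz": 0, "hand": 50},
    {"tx": 1, "ty": 0, "tz": 3.5, "wx": 0, "wy": 0, "wz": 0, "hand": 50}
  ]
}}

```text
time_s: 6.75
position: [490.1, 45.3, 93.1]
orientation: [0.584, 0.812, -0.0, 0.0]
contact_force: [-0.2, -0.6, 0.9]
opening: 62.2
grasp_force: 12.0
```

{"fn": "send_rows", "kwargs": {
  "commands": [
    {"tx": 0, "ty": 0, "tz": 0, "wx": 0, "wy": 0, "wz": 0, "hand": 66},
    {"tx": 0, "ty": 0, "tz": 0, "wx": 0, "wy": 0, "wz": 0, "hand": 70},
    {"tx": 0, "ty": 0, "tz": 0, "wx": 0, "wy": 0, "wz": 0, "hand": 74},
    {"tx": 0, "ty": 0, "tz": 0, "wx": 0, "wy": 0, "wz": 0, "hand": 74},
    {"tx": 0, "ty": 0, "tz": -10, "wx": 0, "wy": 0, "wz": 0, "hand": 74},
    {"tx": 0, "ty": 0, "tz": -30, "wx": 0, "wy": 0, "wz": 0, "hand": 74},
    {"tx": 0, "ty": 0, "tz": -70, "wx": 0, "wy": 0, "wz": 0, "hand": 74},
    {"tx": 0, "ty": 0, "tz": -115, "wx": 0, "wy": 0, "wz": 0, "hand": 74},
    {"tx": 0, "ty": 0, "tz": -160, "wx": 0, "wy": 0, "wz": 0, "hand": 74},
    {"tx": 0, "ty": 0, "tz": -160, "wx": 0, "wy": 0, "wz": 0, "hand": 74}
  ]
}}

```text
time_s: 7.75
position: [493.1, 46.6, 259.1]
orientation: [0.584, 0.812, 0.003, 0.004]
contact_force: [0.6, -0.4, -0.6]
opening: 73.9
grasp_force: 0.0
```

```bash
python3 -c "
from st import *
st()
P=np.array((597.5,-280.5,102.));ax=-pose(18.5,28)[:,2];print(ax)
rows(((490,-180,260),18.5,0),((*(P+100*ax),),18.5,28),((*P,),18.5,28))
c=snap('side'); a=cv2.resize(c[0][220:330,240:360],None,fx=4,fy=4,interpolation=cv2.INTER_CUBIC);cv2.imwrite('pics/c.png',a)
for i in (-10,-5,0,5,10):print(i)if 0 else None
"
```

```text
7.8 [493.1  46.6 259.1] [[0.948, 0.011], [0.317, 0.001], [0.01, -1.0]] q [ 0.31  0.32 -0.59  1.92  0.22  0.95 -0.07] F [ 0.6 -0.4 -0.6] open 73.9 0.0
[-0.44521099 -0.14896551  0.88294759]
t [-213.9  -74.9   -1.1] w [0.01  0.003 0.   ]
t [-343.1  -52.5   69.2] w [-0.478  0.003  0.001]
t [-342.9   -6.5  158. ] w [-0.478  0.003  0.001]
```

View pics/c.png

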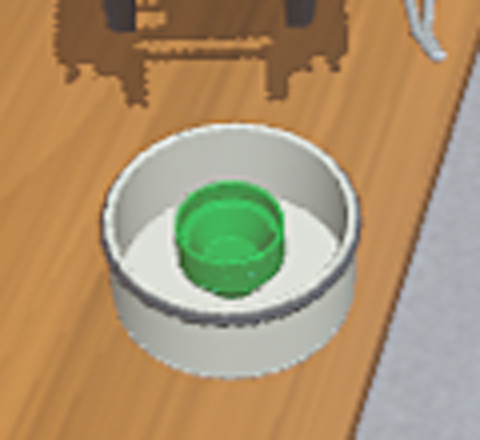

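The dish is nested upright at crop (230,235), with a double-height band inside the tub. Now for the lid.

{"fn": "send_rows", "kwargs": {
  "commands": [
    {"tx": -50, "ty": -17, "tz": 0, "wx": 0, "wy": 0, "wz": 0, "hand": 60},
    {"tx": -100, "ty": -35, "tz": 0, "wx": 0, "wy": 0, "wz": 0, "hand": 60},
    {"tx": -150, "ty": -50, "tz": 0, "wx": 0, "wy": 0, "wz": 0, "hand": 60},
    {"tx": -200, "ty": -65, "tz": 0, "wx": 0, "wy": 0, "wz": 0, "hand": 60},
    {"tx": -250, "ty": -60, "tz": 20, "wx": -0.12, "wy": 0, "wz": 0, "hand": 60},
    {"tx": -300, "ty": -56, "tz": 45, "wx": -0.24, "wy": 0, "wz": 0, "hand": 60},
    {"tx": -343, "ty": -52.5, "tz": 69, "wx": -0.36, "wy": 0, "wz": 0, "hand": 60},
    {"tx": -343, "ty": -52.5, "tz": 69, "wx": -0.478, "wy": 0.003, "wz": 0, "hand": 60},
    {"tx": -343, "ty": -52.5, "tz": 69, "wx": -0.478, "wy": 0.003, "wz": 0, "hand": 60},
    {"tx": -343, "ty": -52.5, "tz": 69, "wx": -0.478, "wy": 0.003, "wz": 0, "hand": 60},
    {"tx": -343, "ty": -52.5, "tz": 69, "wx": -0.478, "wy": 0.003, "wz": 0, "hand": 60},
    {"tx": -343, "ty": -52.5, "tz": 69, "wx": -0.478, "wy": 0.003, "wz": 0, "hand": 60}
  ]
}}

```text
time_s: 9.0
position: [550.4, -293.7, 185.0]
orientation: [0.566, 0.79, 0.193, 0.137]
contact_force: [0.9, -0.1, 0.2]
opening: 60.2
grasp_force: 0.0
```

```bash
python3 -c "
from st import *
st()
P=np.array((597.5,-280.5,102.));ax=-pose(18.5,28)[:,2]
rows(((*(P+50*ax),),18.5,28),((*(P+2*ax),),18.5,28))
a=snap('side');b=snap('top')
for c in(a,b): print(proj(c,P+100*ax),proj(c,P))
f=lambda x:cv2.resize(x,None,fx=2,fy=2,interpolation=cv2.INTER_CUBIC)
cv2.imwrite('pics/e.png',np.hstack([f(a[0][80:260,210:410]),f(b[0][110:290,310:510])]))
"
```

```text
9.0 [ 550.4 -293.7  185. ] [[0.841, 0.435], [0.286, 0.15], [0.46, -0.888]] q [ 1.12  0.59 -0.67  1.89 -0.04  0.46  0.95] F [ 0.9 -0.1  0.2] open 60.2 0.0
t [-2.6  4.6 46.1] w [-0.011 -0.004  0.004]
t [-2.8  5.2 94.1] w [-0.011 -0.004  0.004]
[312.25029308 143.83807967] [294.90683427 172.22208821]
[421.20428284 198.49732226] [408.71728266 188.58821506]
```

View pics/e.png

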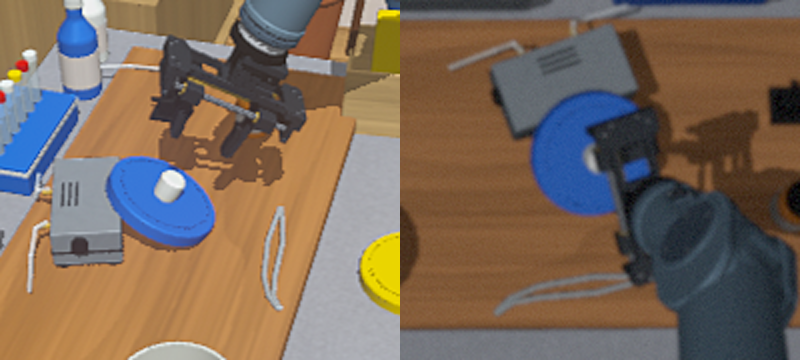

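The fingers are at side crop (175,130) and (228,155), centred above the knob (170,185). The pose projects onto the knob in both views to within 1 px. Going down along the axis and gripping.

{"fn": "send_rows", "kwargs": {
  "commands": [
    {"tx": -2.6, "ty": 4.6, "tz": 25, "wx": -0.011, "wy": -0.004, "wz": 0.004, "hand": 60},
    {"tx": -2.6, "ty": 4.8, "tz": 50, "wx": -0.011, "wy": -0.004, "wz": 0.004, "hand": 60},
    {"tx": -2.8, "ty": 5, "tz": 70, "wx": -0.011, "wy": -0.004, "wz": 0.004, "hand": 60},
    {"tx": -2.8, "ty": 5.2, "tz": 84, "wx": -0.011, "wy": -0.004, "wz": 0.004, "hand": 60},
    {"tx": -2.8, "ty": 5.2, "tz": 92, "wx": -0.011, "wy": -0.004, "wz": 0.004, "hand": 60},
    {"tx": -2.8, "ty": 5.2, "tz": 94, "wx": -0.011, "wy": -0.004, "wz": 0.004, "hand": 60},
    {"tx": -2.8, "ty": 5.2, "tz": 94, "wx": -0.011, "wy": -0.004, "wz": 0.004, "hand": 60}
  ]
}}

```text
time_s: 9.8
position: [595.3, -283.6, 103.2]
orientation: [0.569, 0.786, 0.196, 0.142]
contact_force: [0.3, 0.8, 0.2]
opening: 60.1
grasp_force: 0.0
```

```bash
python3 -c "
from st import *
st()
P=np.array((597.5,-280.5,102.));ax=-pose(18.5,28)[:,2]
rows(((*(P+2*ax),),18.5,28))" 2>&1 | tail -5; python3 -c "
from st import *
P=np.array((597.5,-280.5,102.));ax=-pose(18.5,28)[:,2]
rows((P+2*ax,18.5,28))"
```

```text
9.8 [ 595.3 -283.6  103.2] [[0.838, 0.446], [0.276, 0.148], [0.47, -0.883]] q [ 0.97  0.75 -0.58  1.85  0.01  0.31  0.9 ] F [0.3 0.8 0.2] open 60.1 0.0
t [2.2 2.1 0.5] w [ 0.     0.001 -0.004]
t [2.2 2.1 0.5] w [ 0.     0.001 -0.004]
```

Adjust and close.

{"fn": "send_rows", "kwargs": {
  "commands": [
    {"tx": 2.2, "ty": 2.1, "tz": 0.5, "wx": 0, "wy": 0, "wz": 0, "hand": 60},
    {"tx": 2.2, "ty": 2.1, "tz": 0.5, "wx": 0, "wy": 0, "wz": 0, "hand": 50},
    {"tx": 2.2, "ty": 2.1, "tz": 0.5, "wx": 0, "wy": 0, "wz": 0, "hand": 42},
    {"tx": 2.2, "ty": 2.1, "tz": 0.5, "wx": 0, "wy": 0, "wz": 0, "hand": 36},
    {"tx": 2.2, "ty": 2.1, "tz": 0.5, "wx": 0, "wy": 0, "wz": 0, "hand": 30},
    {"tx": 2.2, "ty": 2.1, "tz": 0.5, "wx": 0, "wy": 0, "wz": 0, "hand": 25},
    {"tx": 2.2, "ty": 2.1, "tz": 0.5, "wx": 0, "wy": 0, "wz": 0, "hand": 25},
    {"tx": 2.2, "ty": 2.1, "tz": 0.5, "wx": 0, "wy": 0, "wz": 0, "hand": 25},
    {"tx": 2.2, "ty": 2.1, "tz": 0.5, "wx": 0, "wy": 0, "wz": 0, "hand": 25}
  ],
  "grip_force": 30
}}

```text
time_s: 10.7
position: [596.3, -281.0, 103.3]
orientation: [0.569, 0.786, 0.196, 0.141]
contact_force: [-0.7, -0.5, -0.6]
opening: 32.5
grasp_force: 30.0
```

```bash
python3 -c "
from st import *
st()
p=bot.observe()['position']
rows((p+[0,0,80],18.5,28),(p+[-20,0,140],18.5,0),((489,46.5,240),18.5,0),((489,46.5,160),18.5,0))"
```

```text
10.7 [ 596.3 -281.   103.3] [[0.839, 0.446], [0.276, 0.148], [0.47, -0.883]] q [ 0.97  0.75 -0.58  1.86  0.01  0.31  0.89] F [-0.7 -0.5 -0.6] open 32.5 30.0
t [  0.1  37.6 -70.6] w [ 0.     0.001 -0.005]
t [   6.4   49.  -132.5] w [ 0.489 -0.    -0.005]
t [ 344.7   64.5 -120.1] w [ 0.489 -0.    -0.005]
t [344.6  26.9 -49.4] w [ 0.489 -0.    -0.005]
```

{"fn": "send_rows", "kwargs": {
  "commands": [
    {"tx": 0, "ty": 5, "tz": -9, "wx": 0, "wy": 0, "wz": 0, "hand": 25},
    {"tx": 0, "ty": 14, "tz": -26, "wx": 0, "wy": 0, "wz": 0, "hand": 25},
    {"tx": 0, "ty": 26, "tz": -49, "wx": 0, "wy": 0, "wz": 0, "hand": 25},
    {"tx": 0, "ty": 38, "tz": -71, "wx": 0, "wy": 0, "wz": 0, "hand": 25},
    {"tx": 2, "ty": 42, "tz": -91, "wx": 0.1, "wy": 0, "wz": 0, "hand": 25},
    {"tx": 4, "ty": 45, "tz": -111, "wx": 0.2, "wy": 0, "wz": 0, "hand": 25},
    {"tx": 6, "ty": 49, "tz": -132, "wx": 0.3, "wy": 0, "wz": -0.002, "hand": 25},
    {"tx": 6, "ty": 49, "tz": -132, "wx": 0.4, "wy": 0, "wz": -0.004, "hand": 25},
    {"tx": 6, "ty": 49, "tz": -132, "wx": 0.489, "wy": 0, "wz": -0.005, "hand": 25},
    {"tx": 6, "ty": 49, "tz": -132, "wx": 0.489, "wy": 0, "wz": -0.005, "hand": 25},
    {"tx": 6, "ty": 49, "tz": -132, "wx": 0.489, "wy": 0, "wz": -0.005, "hand": 25},
    {"tx": 6, "ty": 49, "tz": -132, "wx": 0.489, "wy": 0, "wz": -0.005, "hand": 25}
  ]
}}

```text
time_s: 11.9
position: [575.8, -281.8, 242.7]
orientation: [0.585, 0.811, 0.0, 0.0]
contact_force: [-0.9, 0.4, -1.2]
opening: 32.2
grasp_force: 30.0
```

```bash
cat > lid.py <<'E'
from st import *
from m import blobs
def lidchk():
    st(); p=bot.observe()['position']; out=[]
    for n in("side","top"):
        c=snap(n); m=cv2.inRange(cv2.cvtColor(c[0],cv2.COLOR_BGR2HSV),(100,150,50),(125,255,255))
        q=proj(c,p-[0,0,24]); k=max((k for k in blobs(c,(100,150,50),(125,255,255)) if np.hypot(*(k.reshape(-1,2).mean(0)-q))<40),key=cv2.contourArea)
        h=cv2.convexHull(k).astype(np.float32); e=cv2.fitEllipseDirect(h); x,y,w,hh=cv2.boundingRect(k)
        th=np.linspace(0,2*np.pi,200); E=[]
        # expected silhouette of a level lid (outer band 0..19 above origin) at the TCP
        pts=np.array([proj(c,p+[77*np.cos(a),77*np.sin(a),z]) for a in th for z in(-43,-24)])
        lo,hi=pts.min(0),pts.max(0)
        print(n,"seen",x,x+w,y,y+hh,"expect",lo.round(1),hi.round(1)); out.append(c)
    return out
E
python3 -c "
from lid import *
a,b=lidchk()
cv2.imwrite('pics/f.png',cv2.resize(a[0][60:260,200:420],None,fx=3,fy=3,interpolation=cv2.INTER_CUBIC))
rows(((489,46.5,240),18.5,0),((489,46.5,160),18.5,0))"
```

```text
11.9 [ 575.8 -281.8  242.7] [[0.949, 0.0], [0.316, 0.001], [0.001, -1.0]] q [ 0.63  0.56 -0.35  1.56  0.21  1.06  0.54] F [-0.9  0.4 -1.2] open 32.2 30.0
side seen 271 332 121 159 expect [270.5 118.8] [332.8 161.1]
top seen 383 413 157 219 expect [381.1 151.9] [451.6 221.4]
t [339.2  21.5   2.9] w [ 0.    -0.    -0.002]
t [339.1  21.5  82.9] w [ 0.    -0.    -0.002]
```

View pics/f.png

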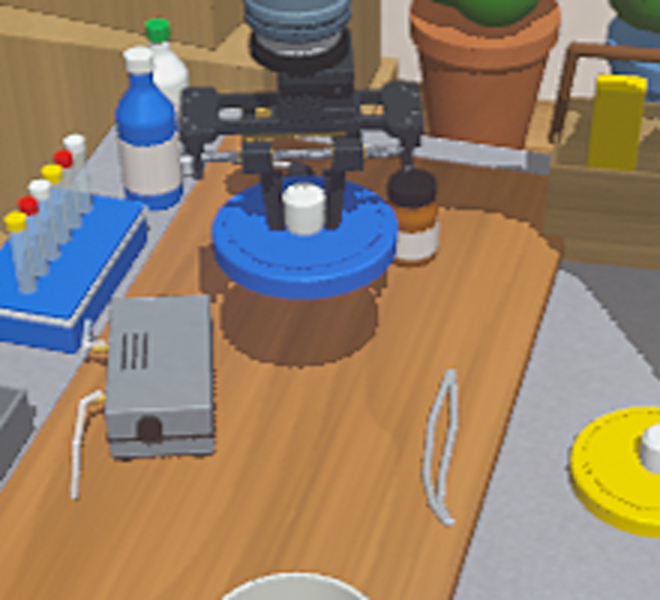

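The lid hangs in the gripper at crop (305,240), about level, and the pump, jar and tweezers are undisturbed. I'll calibrate the silhouette check on the yellow lid, which lies flat.

```bash
python3 -c "
from lid import *
a=snap('side');b=snap('top')
Y=((22,150,90),(34,255,255))
k1=max((k for k in blobs(a,*Y) if np.hypot(*(k.reshape(-1,2).mean(0)-(419,216)))<20),key=cv2.contourArea);k2=max((k for k in blobs(b,*Y) if np.hypot(*(k.reshape(-1,2).mean(0)-(415,330)))<20),key=cv2.contourArea)
print(cv2.boundingRect(k1),cv2.boundingRect(k2))
o=onz(b,cv2.fitEllipseDirect(cv2.convexHull(k2).astype(np.float32))[0],15)
th=np.linspace(0,6.28,200)
for c in(a,b):
    pts=np.array([proj(c,[o[0]+77*np.cos(t),o[1]+77*np.sin(t),z]) for t in th for z in(0,19)]); print(pts.min(0),pts.max(0))
m=cv2.inRange(cv2.cvtColor(a[0],cv2.COLOR_BGR2HSV),(100,150,50),(125,255,255))
p=bot.observe()['position']
for y in range(117,163,2):
    x=np.where(m[y,262:340])[0]+262; print(y,(x.min(),x.max(),len(x)) if len(x) else '',end=' ')
print()
# same by expected level lid
img=np.zeros((480,640),np.uint8); h=cv2.convexHull(np.array([proj(a,p+[77*np.cos(t),77*np.sin(t),z]) for t in th for z in(-43,-24)]).astype(np.int32)); cv2.fillPoly(img,[h],1)
for y in range(117,163,2):
    x=np.where(img[y])[0]; print(y,(x.min(),x.max()) if len(x) else '',end=' ')
for x in (275,285,290,315,320,328):
    q=np.where(m[115:165,x])[0]+115; r=np.where(img[:,x])[0]; print(x,q.min(),q.max(),r.min(),r.max())
"
```

```text
Traceback (most recent call last):
ValueError: max() iterable argument is empty
```

```bash
python3 -c "
from lid import *
a=snap('side');b=snap('top')
b=(cv2.imread('pics/top0.png'),)+b[1:]
Y=((20,120,60),(36,255,255))
k1,k2=[max((k for k in blobs(c,*Y) if np.hypot(*(k.reshape(-1,2).mean(0)-q))<20),key=cv2.contourArea) for c,q in((a,(419,216)),(b,(415,330)))]
print(cv2.boundingRect(k1),cv2.boundingRect(k2))
o=onz(b,cv2.fitEllipseDirect(cv2.convexHull(k2).astype(np.float32))[0],15)
th=np.linspace(0,6.28,200)
for c in(a,b):
    pts=np.array([proj(c,[o[0]+77*np.cos(t),o[1]+77*np.sin(t),z]) for t in th for z in(0,19)]); print(pts.min(0),pts.max(0))
m=cv2.inRange(cv2.cvtColor(a[0],cv2.COLOR_BGR2HSV),(100,150,50),(125,255,255))
p=bot.observe()['position']
img=np.zeros((480,640),np.uint8); h=cv2.convexHull(np.array([proj(a,p+[77*np.cos(t),77*np.sin(t),z]) for t in th for z in(-43,-24)]).astype(np.int32)); cv2.fillPoly(img,[h],1)
for x in (275,280,285,290,295,300,305,310,315,320,325,329):
    q=np.where(m[115:165,x])[0]+115; r=np.where(img[:,x])[0]; print(x,q.min(),q.max(),r.min(),r.max())
"
```

```text
(390, 196, 58, 44) (383, 299, 63, 63)
[389.31116773 195.21717119] [448.78123049 240.06965406]
[382.3003637  298.60758371] [445.78355649 362.00633796]
275 128 150 126 153
280 125 154 123 156
285 122 156 121 159
290 137 157 119 160
295 119 158 118 161
300 119 158 118 161
305 119 158 118 161
310 136 157 119 160
315 121 156 119 159
320 122 154 121 157
325 125 151 124 154
329 129 147 127 150
```

The check is good to about 1 px on the flat yellow lid. The blue lid comes out about 3° high on its +y side, about the grip axis. I'll correct with wy = -0.055 while moving over the tub.

{"fn": "send_rows", "kwargs": {
  "commands": [
    {"tx": 35, "ty": 2, "tz": 0, "wx": 0, "wy": 0, "wz": 0, "hand": 25},
    {"tx": 75, "ty": 5, "tz": 0, "wx": 0, "wy": -0.01, "wz": 0, "hand": 25},
    {"tx": 115, "ty": 8, "tz": 0, "wx": 0, "wy": -0.02, "wz": 0, "hand": 25},
    {"tx": 155, "ty": 10, "tz": 0, "wx": 0, "wy": -0.03, "wz": 0, "hand": 25},
    {"tx": 195, "ty": 13, "tz": 0, "wx": 0, "wy": -0.04, "wz": 0, "hand": 25},
    {"tx": 235, "ty": 15, "tz": 5, "wx": 0, "wy": -0.05, "wz": 0, "hand": 25},
    {"tx": 275, "ty": 18, "tz": 15, "wx": 0, "wy": -0.055, "wz": 0, "hand": 25},
    {"tx": 310, "ty": 20, "tz": 30, "wx": 0, "wy": -0.055, "wz": 0, "hand": 25},
    {"tx": 330, "ty": 21, "tz": 45, "wx": 0, "wy": -0.055, "wz": 0, "hand": 25},
    {"tx": 339, "ty": 21.5, "tz": 63, "wx": 0, "wy": -0.055, "wz": 0, "hand": 25},
    {"tx": 339, "ty": 21.5, "tz": 63, "wx": 0, "wy": -0.055, "wz": 0, "hand": 25},
    {"tx": 339, "ty": 21.5, "tz": 63, "wx": 0, "wy": -0.055, "wz": 0, "hand": 25},
    {"tx": 339, "ty": 21.5, "tz": 63, "wx": 0, "wy": -0.055, "wz": 0, "hand": 25}
  ]
}}

```text
time_s: 13.5
position: [490.4, 46.2, 180.8]
orientation: [0.585, 0.811, -0.016, 0.023]
contact_force: [0.3, 0.7, -0.9]
opening: 32.0
grasp_force: 30.0
```

```bash
cat > cmp.py <<'E'
from lid import *
def cmp(dz=43):
    st();a=snap('side');p=bot.observe()['position'];th=np.linspace(0,6.28,300)
    m=cv2.inRange(cv2.cvtColor(a[0],cv2.COLOR_BGR2HSV),(100,150,50),(125,255,255))
    pts=np.array([proj(a,p+[77*np.cos(t),77*np.sin(t),z-dz]) for t in th for z in(0,19)])
    img=np.zeros((480,640),np.uint8); cv2.fillPoly(img,[cv2.convexHull(np.round(pts).astype(np.int32))],1)
    lo,hi=pts.min(0),pts.max(0); m[:, :int(lo[0])-15]=0; m[:,int(hi[0])+16:]=0; m[:int(lo[1])-15]=0; m[int(hi[1])+16:]=0
    xs=np.where(m.any(0))[0]; print("u",xs.min(),xs.max(),"exp",lo[0],hi[0])
    for x in np.linspace(lo[0]+5,hi[0]-5,10).astype(int):
        q=np.where(m[:,x])[0]; r=np.where(img[:,x])[0]; print(x,q.min()-r.min(),q.max()-r.max(),end=' | ')
    print(); return a
E
python3 -c "
from cmp import *
cmp()
rows(((489,46.5,160),18.5,0))"
```

```text
13.5 [490.4  46.2 180.8] [[0.949, 0.019], [0.316, -0.052], [0.001, -0.998]] q [ 0.14  0.41 -0.44  2.    0.32  0.78 -0.18] F [ 0.3  0.7 -0.9] open 32.0 30.0
u 260 331 exp 259.1879440811761 332.4988533471638
264 -1 -4 | 271 8 -4 | 278 13 -4 | 285 0 -3 | 292 1 -2 | 299 1 -3 | 306 26 -4 | 313 11 -3 | 320 3 -5 | 327 1 -5 | 
t [ 1.9 -1.3 20.8] w [ 0.002  0.056 -0.002]
```

```bash
python3 -c "
from h import *
a=snap('side');p=bot.observe()['position']
hsv=cv2.cvtColor(a[0],cv2.COLOR_BGR2HSV)
u=proj(a,p)[0]
f=np.array([.27,-.96,0]);f/=np.linalg.norm(f)
for nm,d in(('front',-f),('back',f)):
  print(nm,[(z,r,proj(a,p+r*d+[0,0,z-43]).round(1).tolist()) for z,r in((0,77),(13,77),(19,77),(19,70))])
for x in(285,298):
  print(x,[(y,*hsv[y,x].tolist()) for y in list(range(206,216))+list(range(240,262))])
"
```

```text
front [(0, 77, [295.2, 287.5]), (13, 77, [294.9, 283.4]), (19, 77, [294.8, 281.5]), (19, 70, [294.9, 278.8])]
back [(0, 77, [297.2, 233.9]), (13, 77, [297.0, 229.8]), (19, 77, [297.0, 227.8]), (19, 70, [296.9, 230.1])]
285 [(206, 137, 32, 56), (207, 131, 33, 61), (208, 135, 36, 57), (209, 137, 42, 55), (210, 140, 30, 51), (211, 128, 33, 62), (212, 130, 35, 65), (213, 124, 31, 65), (214, 128, 32, 64), (215, 130, 38, 60), (240, 135, 28, 73), (241, 134, 42, 67), (242, 131, 42, 66), (243, 130, 45, 68), (244, 133, 44, 69), (245, 130, 44, 70), (246, 129, 46, 72), (247, 130, 43, 72), (248, 134, 40, 71), (249, 130, 42, 73), (250, 133, 43, 72), (251, 133, 42, 73), (252, 134, 38, 73), (253, 150, 31, 66), (254, 147, 42, 67), (255, 108, 193, 233), (256, 107, 192, 231), (257, 107, 192, 224), (258, 108, 190, 224), (259, 108, 189, 224), (260, 108, 188, 224), (261, 108, 188, 224)]
298 [(206, 137, 32, 55), (207, 133, 30, 59), (208, 135, 28, 55), (209, 139, 38, 54), (210, 137, 34, 53), (211, 131, 33, 61), (212, 120, 29, 71), (213, 120, 32, 72), (214, 123, 33, 69), (215, 129, 43, 60), (240, 98, 7, 143), (241, 72, 5, 239), (242, 72, 5, 245), (243, 72, 5, 243), (244, 80, 3, 242), (245, 120, 1, 244), (246, 135, 2, 247), (247, 120, 1, 237), (248, 83, 5, 202), (249, 83, 5, 193), (250, 83, 5, 194), (251, 90, 4, 193), (252, 84, 7, 192), (253, 75, 5, 190), (254, 45, 8, 190), (255, 24, 27, 191), (256, 111, 116, 213), (257, 108, 195, 226), (258, 107, 195, 224), (259, 107, 191, 224), (260, 107, 190, 224), (261, 108, 190, 224)]
```

```bash
python3 -c "
from h import *
a=snap('side')
hsv=cv2.cvtColor(a[0],cv2.COLOR_BGR2HSV)
for x in(285,295,305):
  print(x,[(y,*hsv[y,x].tolist()) for y in range(268,292)])
for x in(285,291,300):
  print(x,[(y,*hsv[y,x].tolist()) for y in range(223,238)])
print([(x,*hsv[250,x].tolist()) for x in list(range(255,266))+list(range(326,338))])
"
```

```text
285 [(268, 108, 186, 224), (269, 108, 184, 224), (270, 108, 186, 224), (271, 108, 185, 228), (272, 109, 179, 204), (273, 111, 166, 184), (274, 108, 181, 221), (275, 108, 183, 226), (276, 108, 184, 224), (277, 108, 182, 224), (278, 108, 184, 229), (279, 108, 178, 226), (280, 111, 164, 185), (281, 112, 161, 174), (282, 111, 163, 177), (283, 111, 165, 182), (284, 110, 160, 163), (285, 90, 83, 83), (286, 58, 72, 92), (287, 53, 30, 103), (288, 62, 18, 201), (289, 42, 5, 234), (290, 42, 6, 231), (291, 45, 7, 226)]
295 [(268, 108, 186, 224), (269, 108, 187, 224), (270, 108, 184, 224), (271, 108, 186, 224), (272, 108, 186, 226), (273, 108, 184, 217), (274, 109, 177, 202), (275, 108, 184, 223), (276, 108, 184, 225), (277, 108, 183, 224), (278, 108, 184, 222), (279, 107, 176, 237), (280, 107, 175, 235), (281, 110, 167, 191), (282, 111, 164, 177), (283, 111, 164, 182), (284, 111, 165, 187), (285, 109, 157, 172), (286, 85, 96, 104), (287, 61, 81, 94), (288, 68, 144, 149), (289, 69, 152, 153), (290, 68, 144, 150), (291, 68, 148, 150)]
305 [(268, 108, 187, 224), (269, 108, 186, 224), (270, 108, 18
[... 1207 characters left out ...]
, 143, 136), (229, 111, 174, 151), (230, 111, 172, 148), (231, 111, 189, 147), (232, 114, 29, 133), (233, 110, 8, 187), (234, 110, 14, 165), (235, 120, 4, 134), (236, 113, 145, 141), (237, 109, 148, 207)]
[(255, 13, 136, 156), (256, 11, 120, 123), (257, 12, 128, 128), (258, 13, 152, 134), (259, 133, 75, 126), (260, 110, 175, 208), (261, 108, 192, 226), (262, 108, 188, 226), (263, 108, 189, 228), (264, 112, 163, 169), (265, 109, 181, 204), (326, 108, 186, 219), (327, 108, 186, 222), (328, 108, 187, 225), (329, 107, 189, 225), (330, 107, 195, 229), (331, 107, 205, 235), (332, 155, 66, 179), (333, 15, 152, 198), (334, 14, 135, 196), (335, 14, 131, 194), (336, 14, 133, 186), (337, 14, 130, 186)]
```

```bash
python3 -c "
from h import *
b=snap('top');p=bot.observe()['position']
m=cv2.inRange(cv2.cvtColor(b[0],cv2.COLOR_BGR2HSV),(100,130,40),(125,255,255))
ys,xs=np.where(m>0)
print(p,proj(b,p))
# radial edge check on panel level: z=p-43+19
o=p-[0,0,28]
for deg in range(0,360,15):
    d=np.array([np.cos(np.radians(deg)),np.sin(np.radians(deg)),0])
    v=[]
    for r in np.arange(55,95,.5):
        u=proj(b,o+r*d); v.append(m[int(round(u[1])),int(round(u[0]))]>0)
    v=np.array(v); r=np.arange(55,95,.5)
    if v.sum()>8: print(deg,r[v].max(),r[v].min(),end=' | ')
# tub rim from the first picture: radial bright edge at z=91 about (488,46.5)
t0=cv2.cvtColor(cv2.imread('pics/top0.png'),cv2.COLOR_BGR2HSV); print()
c=(t0,)+b[1:]
res=[]
for deg in range(0,360,10):
    d=np.array([np.cos(np.radians(deg)),np.sin(np.radians(deg)),0]); rr=np.arange(60,80,.5)
    S=np.array([t0[int(round(u[1])),int(round(u[0])),1] for u in (proj(b,np.array([488,46.5,88])+r*d) for r in rr)],float)
    k=np.argmax(S>60); res.append((deg,rr[k]))
res=np.array(res);a=np.radians(res[:,0]);A=np.c_[np.cos(a),np.sin(a),np.ones(len(a))];print(res[:,1].tolist(),np.linalg.lstsq(A,res[:,1],rcond=None)[0])
"
```

```text
[490.03077488  46.54688473 180.51333689] [269.43358116 227.6653772 ]
240 78.0 56.0 | 255 78.0 55.0 | 270 78.0 55.0 | 285 78.0 55.0 | 300 79.0 55.0 | 315 80.0 55.0 | 330 77.0 55.0 | 345 78.0 55.0 | 
[73.0, 74.5, 72.5, 73.5, 73.0, 74.5, 73.0, 73.0, 72.0, 73.0, 71.5, 72.0, 70.0, 72.5, 70.0, 70.5, 71.5, 72.0, 73.5, 72.0, 73.0, 74.0, 74.0, 74.5, 71.0, 71.0, 72.5, 71.5, 72.5, 73.5, 71.5, 74.0, 73.0, 73.0, 75.0, 74.0] [ 0.77849602 -0.30976812 72.65277778]
```

The lid is now level: its front and back panel edges both match to within 0.6 px. The tub centre from the top view is (488.8, 46.2), and the seal radius checks at 72.7 against 73.5. Lowering.

```bash
cat > r2.py <<'E'
from st import *
def keep(*ps):
    o=bot.observe(); R0=R.from_quat(o["orientation"])
    for q in ps: print((R0.inv().apply(np.array(q)-o["position"])).round(1))
E
python3 -c "
from r2 import *
keep((488.8,46.8,150),(488.8,46.8,136),(488.8,46.8,130),(488.8,46.8,120))"
```

```text
[ 2.3 -1.1 30.4]
[ 3.1 -1.1 44.4]
[ 3.4 -1.1 50.4]
[ 4.  -1.1 60.4]
```

{"fn": "send_rows", "kwargs": {
  "commands": [
    {"tx": 1.5, "ty": -1, "tz": 10, "wx": 0, "wy": 0, "wz": 0, "hand": 25},
    {"tx": 2, "ty": -1.1, "tz": 20, "wx": 0, "wy": 0, "wz": 0, "hand": 25},
    {"tx": 2.3, "ty": -1.1, "tz": 30, "wx": 0, "wy": 0, "wz": 0, "hand": 25},
    {"tx": 2.7, "ty": -1.1, "tz": 37, "wx": 0, "wy": 0, "wz": 0, "hand": 25},
    {"tx": 3, "ty": -1.1, "tz": 42, "wx": 0, "wy": 0, "wz": 0, "hand": 25},
    {"tx": 3.1, "ty": -1.1, "tz": 44.4, "wx": 0, "wy": 0, "wz": 0, "hand": 25},
    {"tx": 3.1, "ty": -1.1, "tz": 44.4, "wx": 0, "wy": 0, "wz": 0, "hand": 25},
    {"tx": 3.1, "ty": -1.1, "tz": 44.4, "wx": 0, "wy": 0, "wz": 0, "hand": 25}
  ]
}}

```text
time_s: 14.5
position: [488.5, 47.5, 135.6]
orientation: [0.584, 0.811, -0.016, 0.022]
contact_force: [0.6, 0.5, -2.1]
opening: 32.4
grasp_force: 30.0
```

```bash
python3 -c "
from cmp import *
from r2 import keep
cmp(41.5)
keep((488.8,46.8,132),(488.8,46.8,130),(488.8,46.8,128))"
```

```text
14.5 [488.5  47.5 135.6] [[0.948, 0.018], [0.318, -0.052], [0.0, -0.998]] q [ 0.1   0.48 -0.4   2.03  0.38  0.69 -0.23] F [ 0.6  0.5 -2.1] open 32.4 30.0
u 262 331 exp 261.5415248627412 332.9489564506268
266 0 -4 | 273 10 -3 | 280 14 -3 | 287 3 -3 | 293 3 -2 | 300 3 -2 | 307 26 -3 | 314 13 -4 | 321 4 -3 | 327 1 -4 | 
[-0.5  0.1  3.8]
[-0.4  0.1  5.7]
[-0.3  0.1  7.7]
```

{"fn": "send_rows", "kwargs": {
  "commands": [
    {"tx": -0.5, "ty": 0, "tz": 2, "wx": 0, "wy": 0, "wz": 0, "hand": 25},
    {"tx": -0.5, "ty": 0, "tz": 4, "wx": 0, "wy": 0, "wz": 0, "hand": 25},
    {"tx": -0.5, "ty": 0, "tz": 5, "wx": 0, "wy": 0, "wz": 0, "hand": 25},
    {"tx": -0.5, "ty": 0, "tz": 6, "wx": 0, "wy": 0, "wz": 0, "hand": 25},
    {"tx": -0.5, "ty": 0, "tz": 6, "wx": 0, "wy": 0, "wz": 0, "hand": 25}
  ]
}}

```text
time_s: 15.05
position: [488.7, 47.1, 129.6]
orientation: [0.584, 0.811, -0.016, 0.022]
contact_force: [0.6, 0.1, 2.8]
opening: 32.4
grasp_force: 30.0
```

Contact came at 129.6, so the lid is on the seal 10 mm high, as the text says. Pressing.

{"fn": "send_rows", "kwargs": {
  "commands": [
    {"tx": 0, "ty": 0, "tz": 1, "wx": 0, "wy": 0, "wz": 0, "hand": 25},
    {"tx": 0, "ty": 0, "tz": 2, "wx": 0, "wy": 0, "wz": 0, "hand": 25},
    {"tx": 0, "ty": 0, "tz": 3, "wx": 0, "wy": 0, "wz": 0, "hand": 25},
    {"tx": 0, "ty": 0, "tz": 3, "wx": 0, "wy": 0, "wz": 0, "hand": 25}
  ]
}}

```text
time_s: 15.45
position: [489.2, 46.0, 126.9]
orientation: [0.584, 0.811, -0.016, 0.023]
contact_force: [0.8, -1.5, 4.8]
opening: 31.9
grasp_force: 29.9
```

{"fn": "send_rows", "kwargs": {
  "commands": [
    {"tx": 0.3, "ty": 0, "tz": 1, "wx": 0, "wy": 0, "wz": 0, "hand": 25},
    {"tx": 0.3, "ty": 0, "tz": 2, "wx": 0, "wy": 0, "wz": 0, "hand": 25},
    {"tx": 0.3, "ty": 0, "tz": 3, "wx": 0, "wy": 0, "wz": 0, "hand": 25},
    {"tx": 0.3, "ty": 0, "tz": 3, "wx": 0, "wy": 0, "wz": 0, "hand": 25}
  ]
}}

```text
time_s: 15.85
position: [488.0, 47.5, 123.0]
orientation: [0.583, 0.812, -0.016, 0.022]
contact_force: [0.4, 3.1, -3.1]
opening: 32.3
grasp_force: 30.0
```

```bash
python3 -c "
from cmp import *
cmp(41.5); print(bot.observe()['torque'])"
```

```text
15.8 [488.   47.5 123. ] [[0.948, 0.017], [0.319, -0.051], [-0.0, -0.999]] q [ 0.1   0.5  -0.39  2.04  0.4   0.66 -0.25] F [ 0.4  3.1 -3.1] open 32.3 30.0
u 263 331 exp 262.27040894502045 333.123378669059
267 2 -4 | 274 10 -3 | 280 13 -3 | 287 3 -4 | 294 4 -3 | 301 4 -3 | 307 27 -4 | 314 14 -3 | 321 4 -5 | 328 2 -5 | 
[ 0.67327829 -0.1455599   0.06802503]
```

{"fn": "send_rows", "kwargs": {
  "commands": [
    {"tx": 0, "ty": 0, "tz": 1, "wx": 0, "wy": 0, "wz": 0, "hand": 25},
    {"tx": 0, "ty": 0, "tz": 2, "wx": 0, "wy": 0, "wz": 0, "hand": 25},
    {"tx": 0, "ty": 0, "tz": 3, "wx": 0, "wy": 0, "wz": 0, "hand": 25},
    {"tx": 0, "ty": 0, "tz": 3, "wx": 0, "wy": 0, "wz": 0, "hand": 25}
  ]
}}

```text
time_s: 16.3
position: [488.3, 46.4, 120.2]
orientation: [0.584, 0.811, -0.016, 0.022]
contact_force: [-0.6, 2.9, -2.6]
opening: 32.0
grasp_force: 30.0
```

{"fn": "send_rows", "kwargs": {
  "commands": [
    {"tx": 0, "ty": 0, "tz": 1, "wx": 0, "wy": 0, "wz": 0, "hand": 25},
    {"tx": 0, "ty": 0, "tz": 2, "wx": 0, "wy": 0, "wz": 0, "hand": 25},
    {"tx": 0, "ty": 0, "tz": 2, "wx": 0, "wy": 0, "wz": 0, "hand": 25}
  ]
}}

```text
time_s: 16.6
position: [488.6, 46.0, 119.3]
orientation: [0.584, 0.811, -0.017, 0.023]
contact_force: [-5.1, 1.5, 11.5]
opening: 32.4
grasp_force: 29.9
```

```bash
python3 -c "
from cmp import *
cmp(41.5); print(bot.observe()['torque'])"
```

```text
16.6 [488.6  46.  119.3] [[0.948, 0.017], [0.317, -0.053], [-0.0, -0.998]] q [ 0.09  0.51 -0.39  2.04  0.4   0.66 -0.25] F [-5.1  1.5 11.5] open 32.4 29.9
u 263 331 exp 262.3474324843436 332.9737306438063
267 0 -4 | 274 10 -3 | 280 13 -3 | 287 3 -3 | 294 3 -3 | 301 3 -3 | 307 27 -3 | 314 13 -4 | 321 5 -4 | 327 2 -5 | 
[ 0.19229068  0.77962454 -0.0611142 ]
```

{"fn": "send_rows", "kwargs": {
  "commands": [
    {"tx": 0, "ty": 0, "tz": 1, "wx": 0, "wy": 0, "wz": 0, "hand": 25},
    {"tx": 0, "ty": 0, "tz": 1, "wx": 0, "wy": 0, "wz": 0, "hand": 25},
    {"tx": 0, "ty": 0, "tz": -0.5, "wx": 0, "wy": 0, "wz": 0, "hand": 25}
  ]
}}

```text
time_s: 16.95
position: [488.8, 45.8, 119.6]
orientation: [0.584, 0.811, -0.016, 0.023]
contact_force: [0.5, 2.7, -2.8]
opening: 32.5
grasp_force: 30.0
```

{"fn": "send_rows", "kwargs": {
  "commands": [
    {"tx": 0, "ty": 0, "tz": 0, "wx": 0, "wy": 0, "wz": 0, "hand": 36},
    {"tx": 0, "ty": 0, "tz": 0, "wx": 0, "wy": 0, "wz": 0, "hand": 46},
    {"tx": 0, "ty": 0, "tz": 0, "wx": 0, "wy": 0, "wz": 0, "hand": 56},
    {"tx": 0, "ty": 0, "tz": 0, "wx": 0, "wy": 0, "wz": 0, "hand": 60},
    {"tx": 0, "ty": 0, "tz": -20, "wx": 0, "wy": 0, "wz": 0, "hand": 60},
    {"tx": 0, "ty": 0, "tz": -60, "wx": 0, "wy": 0, "wz": 0, "hand": 60},
    {"tx": -45, "ty": -15, "tz": -100, "wx": 0, "wy": 0.03, "wz": 0, "hand": 60},
    {"tx": -95, "ty": -30, "tz": -130, "wx": 0, "wy": 0.055, "wz": 0, "hand": 60},
    {"tx": -140, "ty": -50, "tz": -140, "wx": 0, "wy": 0.055, "wz": 0, "hand": 60},
    {"tx": -190, "ty": -65, "tz": -140, "wx": 0, "wy": 0.055, "wz": 0, "hand": 60},
    {"tx": -190, "ty": -65, "tz": -140, "wx": 0, "wy": 0.055, "wz": 0, "hand": 60},
    {"tx": -190, "ty": -65, "tz": -140, "wx": 0, "wy": 0.055, "wz": 0, "hand": 60}
  ]
}}

```text
time_s: 18.15
position: [484.4, -151.4, 269.5]
orientation: [0.587, 0.81, -0.001, 0.001]
contact_force: [0.1, -0.3, 0.5]
opening: 60.1
grasp_force: 0.0
```

```bash
cat > fin.py <<'E'
from st import *
from m import blobs
st();a=snap('side');b=snap('top');th=np.linspace(0,6.28,400)
B=((100,140,45),(125,255,255))
for c,q,n in((a,(297,265),'side'),(b,(272,233),'top')):
    k=max((k for k in blobs(c,*B) if np.hypot(*(k.reshape(-1,2).mean(0)-q))<30),key=cv2.contourArea)
    x,y,w,h=cv2.boundingRect(k)
    for z in(78,88):
        pts=np.array([proj(c,[488.8+77*np.cos(t),46.3+77*np.sin(t),z+d]) for t in th for d in(0,19)]); print(n,(x,x+w,y,y+h),'exp z',z,pts.min(0).round(1),pts.max(0).round(1))
ka=max((k for k in blobs(a,*B) if np.hypot(*(k.reshape(-1,2).mean(0)-(297,265)))<30),key=cv2.contourArea).reshape(-1,2)
# edge residuals: panel top rim circle back half in side view at z=97, r=77
hsv=cv2.cvtColor(a[0],cv2.COLOR_BGR2HSV)
img=np.zeros((480,640),np.uint8);cv2.fillPoly(img,[cv2.convexHull(np.array([proj(a,[488.8+77*np.cos(t),46.3+77*np.sin(t),z]) for t in th for z in(78,97)]).round().astype(np.int32))],1)
for u in range(264,332,6):
    q=ka[ka[:,0]==u,1]; r=np.where(img[:,u])[0]
    if len(q): print(u,q.min()-r.min(),q.max()-r.max(),end=' | ')
def white(cam,p):
    m=cv2.inRange(cv2.cvtColor(cam[0],cv2.COLOR_BGR2HSV),(0,0,110),(180,60,255)); n,l,s,ce=cv2.connectedComponentsWithStats(m)
    i=l[int(p[1]),int(p[0])]; return ce[i],s[i].tolist()
P=[488.8,46.3,124.]
print();
try:
    wa=white(a,proj(a,P));wb=white(b,proj(b,P));print(wa,wb,'knob',tri(a,wa[0],b,wb[0]))
except Exception as e: print(e)
for u in(283,297,310): print(u,[(y,*hsv[y,u].tolist()[1:]) for y in range(283,305)])
E
python3 fin.py
```

```text
18.1 [ 484.4 -151.4  269.5] [[0.95, 0.001], [0.311, -0.002], [-0.0, -1.0]] q [ 0.56  0.31 -0.42  1.88  0.15  0.98  0.39] F [ 0.1 -0.3  0.5] open 60.1 0.0
side (263, 332, 247, 304) exp z 78 [262.2 246.7] [332.9 305.8]
side (263, 332, 247, 304) exp z 88 [261.8 243.7] [332.9 302.8]
top (243, 306, 204, 266) exp z 78 [240.4 202.7] [305.2 267.3]
top (243, 306, 204, 266) exp z 88 [239.8 201.8] [305.1 266.8]
264 2 -7 | 270 0 -3 | 276 0 -3 | 282 -1 -4 | 288 0 -3 | 294 0 -3 | 300 0 -3 | 306 0 -3 | 312 1 -4 | 318 1 -4 | 324 2 -5 | 330 3 -5 | 
(array([296.84705882, 265.52941176]), [289, 256, 16, 20, 255]) (array([272.70658683, 232.22155689]), [266, 225, 14, 15, 167]) knob (array([490.39746988,  44.55903447, 116.46938805]), np.float64(0.19664715213519537))
283 [(283, 178, 219), (284, 178, 219), (285, 177, 219), (286, 177, 219), (287, 177, 220), (288, 179, 224), (289, 158, 173), (290, 117, 122), (291, 174, 215), (292, 177, 223), (293, 177, 220), (294, 178, 219), (295, 178, 221), (296, 178, 225), (297, 167, 191), (298, 156, 173), (299, 156, 175), (300, 164, 177), (301, 174, 173), (302, 25, 172), (303, 12, 177), (304, 10, 176)]
297 [(283, 178, 219), (284, 180, 220), (285, 179, 220), (286, 180, 219), (287, 179, 219), (288, 179, 219), (289, 180, 220), (290, 179, 220), (291, 181, 224), (292, 154, 167), (293, 177, 212), (294, 179, 221), (295, 179, 219), (296, 179, 217), (297, 176, 228), (298, 172, 247), (299, 167, 197), (300, 161, 179), (301, 163, 182), (302, 167, 183), (303, 187, 185), (304, 11, 190)]
310 [(283, 182, 219), (284, 182, 219), (285, 182, 219), (286, 180, 220), (287, 181, 220), (288, 179, 222), (289, 175, 208), (290, 175, 207), (291, 180, 219), (292, 180, 220), (293, 180, 219), (294, 179, 218), (295, 182, 236), (296, 179, 229), (297, 166, 189), (298, 162, 179), (299, 165, 182), (300, 172, 184), (301, 147, 166), (302, 14, 188), (303, 12, 190), (304, 8, 186)]
```

The panel's back edge matches the home height (246.7 expected, 247 seen) and no seal shows under the skirt. As a firm check I'll press once on the knob top with closed fingers. Home means contact at TCP z of about 148.

```bash
python3 -c "
from r2 import *
rows(((488.8,46.2,200),18.5,0),((488.8,46.2,151),18.5,0),((488.8,46.2,147),18.5,0))
a=snap('side')
f=np.array([.27,-.96,0]);f/=np.linalg.norm(f)
for z in(97,):print([proj(a,np.array([488.8,46.3,z])+s*76.5*f).round(1) for s in(1,-1)])
"
```

```text
t [181.5  65.   69.1] w [-0.    -0.001 -0.   ]
t [181.4  65.  118.1] w [-0.    -0.001 -0.   ]
t [181.4  65.  122.1] w [-0.    -0.001 -0.   ]
[array([298.5, 246.9]), array([296.6, 300. ])]
```

{"fn": "send_rows", "kwargs": {
  "commands": [
    {"tx": 40, "ty": 15, "tz": 0, "wx": 0, "wy": 0, "wz": 0, "hand": 0},
    {"tx": 90, "ty": 32, "tz": 0, "wx": 0, "wy": 0, "wz": 0, "hand": 0},
    {"tx": 135, "ty": 48, "tz": 20, "wx": 0, "wy": 0, "wz": 0, "hand": 0},
    {"tx": 181.4, "ty": 65, "tz": 50, "wx": 0, "wy": 0, "wz": 0, "hand": 0},
    {"tx": 181.4, "ty": 65, "tz": 80, "wx": 0, "wy": 0, "wz": 0, "hand": 0},
    {"tx": 181.4, "ty": 65, "tz": 100, "wx": 0, "wy": 0, "wz": 0, "hand": 0},
    {"tx": 181.4, "ty": 65, "tz": 110, "wx": 0, "wy": 0, "wz": 0, "hand": 0},
    {"tx": 181.4, "ty": 65, "tz": 115, "wx": 0, "wy": 0, "wz": 0, "hand": 0},
    {"tx": 181.4, "ty": 65, "tz": 115, "wx": 0, "wy": 0, "wz": 0, "hand": 0},
    {"tx": 181.4, "ty": 65, "tz": 115, "wx": 0, "wy": 0, "wz": 0, "hand": 0}
  ]
}}

```text
time_s: 19.3
position: [489.5, 45.8, 155.1]
orientation: [0.584, 0.812, 0.0, 0.001]
contact_force: [0.4, 0.2, 0.9]
opening: 0.3
grasp_force: 0.0
```

```bash
python3 -c "
from r2 import *
st(); keep((488.8,46.2,147))"
```

```text
19.3 [489.5  45.8 155.1] [[0.948, 0.002], [0.317, 0.0], [0.001, -1.0]] q [ 0.19  0.46 -0.46  2.01  0.3   0.73 -0.13] F [0.4 0.2 0.9] open 0.3 0.0
[ 0.6 -0.5  8.1]
```

{"fn": "send_rows", "kwargs": {
  "commands": [
    {"tx": 0.6, "ty": -0.5, "tz": 3, "wx": 0, "wy": 0, "wz": 0, "hand": 0},
    {"tx": 0.6, "ty": -0.5, "tz": 5, "wx": 0, "wy": 0, "wz": 0, "hand": 0},
    {"tx": 0.6, "ty": -0.5, "tz": 7, "wx": 0, "wy": 0, "wz": 0, "hand": 0},
    {"tx": 0.6, "ty": -0.5, "tz": 7, "wx": 0, "wy": 0, "wz": 0, "hand": 0}
  ]
}}

```text
time_s: 19.7
position: [488.4, 46.1, 148.1]
orientation: [0.584, 0.812, -0.0, 0.0]
contact_force: [-3.7, -0.7, 10.5]
opening: 0.5
grasp_force: 5.6
```

{"fn": "send_rows", "kwargs": {
  "commands": [
    {"tx": 0, "ty": 0, "tz": 1, "wx": 0, "wy": 0, "wz": 0, "hand": 0},
    {"tx": 0, "ty": 0, "tz": 1, "wx": 0, "wy": 0, "wz": 0, "hand": 0}
  ]
}}

```text
time_s: 19.9
position: [488.4, 46.1, 148.1]
orientation: [0.584, 0.812, -0.0, 0.001]
contact_force: [-7.5, -2.2, 22.2]
opening: 0.4
grasp_force: 11.7
```

It's a hard stop at 148.1 under 22 N, so the lid is fully home. Retreating and doing the final check.

{"fn": "send_rows", "kwargs": {
  "commands": [
    {"tx": 0, "ty": 0, "tz": -10, "wx": 0, "wy": 0, "wz": 0, "hand": 0},
    {"tx": 0, "ty": 0, "tz": -50, "wx": 0, "wy": 0, "wz": 0, "hand": 0},
    {"tx": -40, "ty": -15, "tz": -90, "wx": 0, "wy": 0, "wz": 0, "hand": 0},
    {"tx": -90, "ty": -30, "tz": -110, "wx": 0, "wy": 0, "wz": 0, "hand": 0},
    {"tx": -135, "ty": -48, "tz": -120, "wx": 0, "wy": 0, "wz": 0, "hand": 0},
    {"tx": -182, "ty": -65, "tz": -122, "wx": 0, "wy": 0, "wz": 0, "hand": 0},
    {"tx": -182, "ty": -65, "tz": -122, "wx": 0, "wy": 0, "wz": 0, "hand": 0},
    {"tx": -182, "ty": -65, "tz": -122, "wx": 0, "wy": 0, "wz": 0, "hand": 0}
  ]
}}

```text
time_s: 20.7
position: [484.0, -149.4, 268.3]
orientation: [0.586, 0.81, -0.0, 0.0]
contact_force: [-0.2, -0.4, -0.9]
opening: 0.5
grasp_force: 0.0
```

```bash
python3 fin.py | sed -n 1,7p; python3 -c "
from st import *
a=snap('side')[0].astype(int);o=cv2.imread('pics/side0.png').astype(int)
d=np.abs(a-o).max(2)
for n,(x0,x1,y0,y1) in dict(stem=(100,160,350,420),hide=(160,212,275,325),jar=(325,350,115,150),tweez=(335,360,178,240),ylid=(385,452,190,242),ydish=(338,378,345,380)).items(): print(n,(d[y0:y1,x0:x1]>60).mean().round(3))"
```

```text
20.7 [ 484.  -149.4  268.3] [[0.95, 0.0], [0.313, -0.001], [-0.0, -1.0]] q [ 0.57  0.31 -0.44  1.88  0.16  0.98  0.38] F [-0.2 -0.4 -0.9] open 0.5 0.0
side (263, 332, 247, 304) exp z 78 [262.2 246.7] [332.9 305.8]
side (263, 332, 247, 304) exp z 88 [261.8 243.7] [332.9 302.8]
top (243, 306, 204, 266) exp z 78 [240.4 202.7] [305.2 267.3]
top (243, 306, 204, 266) exp z 88 [239.8 201.8] [305.1 266.8]
264 2 -7 | 270 0 -3 | 276 0 -3 | 282 -1 -4 | 288 0 -3 | 294 0 -3 | 300 0 -3 | 306 0 -3 | 312 1 -4 | 318 1 -4 | 324 2 -5 | 330 3 -5 | 
(array([296.84705882, 265.52941176]), [289, 256, 16, 20, 255]) (array([272.71428571, 232.19642857]), [266, 225, 15, 15, 168]) knob (array([490.43316516,  44.53911619, 116.44628262]), np.float64(0.252651789629407))
stem 0.0
hide 0.0
jar 0.537
tweez 0.045
ylid 0.088
ydish 0.0
```

```bash
python3 -c "
from bench import bot
print(bot.finish_job())"
```

```text
the job is handed in; nothing more can be done
None
```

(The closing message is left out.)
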